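# Check the hanging scale with its check weight

## Task

Check the hanging scale: hang the yellow check weight by its eye on the sprung hook, lowering it gently so that the hook never drops to the bottom of its travel, let go and wait until the hook has settled. Only then flip the red toggle switch on the grey readout box over to its green-dot side to hold the reading. Leave the weight hanging still, and leave the pump bottle, the blue can and the pliers where they stand.

Things in the scene. Friction and masses are not known exactly. Their poses are not given: they have to be found in the camera images.
- weight_block (a point): Centre of the yellow block of the check weight, 22.5 mm above its underside; z up, x is the direction in which one looks through the eye. Block 44 (x) x 48 (y) x 45 mm high; grip its flat +-y sides. Stem and eye stand right above it, so the tool must lean back 35 to 45 degrees, fingers pointing down and forward along +x.
- weight_eye (a point): Top of the eye's opening (the spot that comes to rest on the hook), 114 mm above weight_block; same axes. The eye is a long ring of 7 mm steel wire in the weight's y-z plane; its opening is 31 mm wide (y) and 45 mm high, down from this point.
- check_weight: The whole check weight, standing upright: yellow block, thin steel stem (8 mm dia, up to 88 mm), long steel eye on top; 144 mm tall, 0.3 to 0.5 kg (not known exactly), most of it in the block. Origin at the centre of its underside, axes as weight_block.
- hook_seat (a point): Lowest point inside the steel hook, where the eye rests; moves with the hook, 228 mm above the worktop unloaded. z up; the mouth opens to -x (robot's right). 6 mm wire in the x-z plane: tip 14 mm in front (-x), its end 15 mm up; back 15 mm behind; neck from 40 mm up. To hang: move the eye along +x over the tip, the top of its opening 22 mm above this point, until over it, then down.
- scale_hook (a joint): How far the hook has dipped, m: 0 unloaded, stop at 0.070. Spring about 150 N/m, lightly damped: with the weight hanging it settles at 0.020 to 0.034 in about 2 s.
- scale_stand: Fixed stand of the scale: origin on the worktop below the hook, x from hook to column. Base plate 120 x 140 x 14 mm, 35 to 155 mm behind the hook; column 90 mm behind; arm up to 435 mm. The scale's tube (38 mm dia) hangs right over the hook, from 285 mm above the worktop up, so the hand must come from the mouth's side (-x), leaning back.
- switch_tip (a point): Top end of the red toggle bat (55 mm long, 14 mm dia at the thick end, pivot on the top of the readout box); turns with the bat.
- switch_pivot (a point): Pivot of the toggle bat, 60 mm above the worktop, at the centre of the box's top; axes as the box's. The bat swings in the box's y-z plane.
- hold_switch (a joint): Angle of the toggle bat, rad: -0.42 leaning to the box's +y side (white dot; start), 0 upright, +0.42 leaning to the box's -y side (green dot). Past upright it snaps over by itself; a sideways push of about 1.2 N at its end moves it.
- switch_box: Grey readout box with a dark display facing its -x, fixed to the worktop, 90 (x) x 100 (y) x 58 mm high; origin at the centre of its underside. The green dot is on its -y side.
- pump_bottle: Bystander: clear pump bottle with turquoise gel, 74 x 62 x 197 mm; origin under its centre.
- blue_can: Bystander: tall blue spray can with cream cap, 53 mm dia x 284 mm; origin under its centre.
- flush_cutter: Bystander: small red-and-black pliers lying flat, 96 x 61 x 12 mm; origin under its centre.
Not all that is in view belongs to the job. Of the things shaped like the check_weight, the yellow one is meant.

How it is judged (in metres and radians):
On the way, in this order (a step that is already met when the one before it is completed fails the run):
1. the weight hangs freely on the dipped hook, let go and settled, with the switch still at the white dot (distance between weight_eye and hook_seat below 0.012 m and value of joint scale_hook above 0.012 m and angle between weight_block's own z axis and vertical below 0.2 rad and height (world z) of weight_block above 0.045 m and velocity of joint scale_hook between -0.01 and 0.01 m/s and linear speed of check_weight below 0.03 m/s and contact force between each of the fingers, the arm and check_weight below 0.05 N and value of joint hold_switch below -0.2 rad), for 0.5 s.
2. the switch is flipped to the green dot (value of joint hold_switch above 0.3 rad), for 0.2 s.
At the end, for the whole second after the job is handed in: The weight hangs upright (within 0.2 rad) by its eye on the hook (eye within 12 mm of the seat), the hook dipped by more than 12 mm and still (under 10 mm/s), the weight still (under 30 mm/s) and clear of the worktop and of the robot, and the toggle leans to the green dot (over 0.3 rad) (distance between weight_eye and hook_seat below 0.012 m and value of joint scale_hook above 0.012 m and angle between weight_block's own z axis and vertical below 0.2 rad and height (world z) of weight_block above 0.045 m and velocity of joint scale_hook between -0.01 and 0.01 m/s and linear speed of check_weight below 0.03 m/s and contact force between each of the fingers, the arm and check_weight below 0.05 N and value of joint hold_switch above 0.3 rad); the robot touches nothing.
It fails at once if the hook is dropped or pulled to the bottom of its travel (dip over 62 mm) (value of joint scale_hook above 0.062 m).
It fails at once if the pump bottle is moved more than 30 mm (distance of pump_bottle from where it was at the start of the episode above 0.03 m).
It fails at once if the blue can is moved more than 30 mm (distance of blue_can from where it was at the start of the episode above 0.03 m).
It fails at once if the pliers is moved more than 30 mm (distance of flush_cutter from where it was at the start of the episode above 0.03 m).
It also fails if it takes over 56 s, if anything falls off the work surface, if the arm or the gripper's body presses on something with over 40 N, if the wrist force passes 120 N, or if a joint passes its speed limit or range.

## Robot

A 6-joint arm with a two-finger parallel gripper is mounted at the origin on a cart in front of the work surface, level with it; the furniture and walls round the work are solid. World frame = base frame: x ahead of the robot, y to its left, z up, the work surface at z = 0. Lengths are in mm, angles in rad, forces in N, time in s.
With the tool pointing down it reaches from about 300 to 775 mm from the base axis. Payload 14.6 kg.
Tool frame: the origin (TCP) lies between the finger pads; the fingertips stand 22 mm ahead of it and the grasp point (between the pads) lies 3 mm ahead of it (finger_overhang is the distance from the TCP to the fingertips, in mm); z points along the fingers, y is the direction in which the jaws open and shut (so a half turn about z gives the same grasp; the last joint's range is limited). The gripper opens to 94 mm and grips with 3 to 60 N. Pads are 16 mm wide; open, the fingers measure 119 mm over their backs; the gripper's body (75 mm by 177 mm) begins 78 mm behind the grasp point.
Start: joints at [1.148, 0.3, 1.521, -0, 1.321, -0.067], TCP at [191.584, 515.543, 227.446] pointing down, gripper open.
Joint ranges: [-3.03, 3.03], [-0.79, 2.21], [0.23, 2.52], [-1.04, 4.18], [0, 3.07], [-2.55, 2.55]. Speed limits (rad/s): [2.22, 2.22, 2.57, 3.14, 3.14, 3.14].

## Interface

Orientations are given as [roll, pitch, yaw] about the fixed x, y, z axes, in that order (R = Rz(yaw) Ry(pitch) Rx(roll)).
In Python, from cell import * gives the robot as it stands.
- The arm moves only by the tool jog_arm, never from a script. Its argument "increments" is a list of rows, each a list of 7 numbers: the shift along the tool's x, y, z in cm, then the turn, a rotation vector about the tool's x, y, z in degrees, then the finger opening in cm, from 0 to 9.4. In form: [[x, y, z, wx, wy, wz, grip], ...]. A call has 1 to 20 rows; each row shifts and turns the commanded pose from where the row before left it, along the tool's axes as they then stand; what a row does not reach is not made up. A row lasts 1/8 s, in which the tool goes at most 62.5 mm and 10.7 degrees, less where a joint would pass 70% of its speed; a pose out of reach is approached as far as the arm can. A call is refused whole if a number of a shift passes 6.25 or a number of a turn 10.7, either way. A call with a gripper value outside its range is refused whole. The fingers move at their own pace and stop on an object; "squeeze" is the grip in N (left out, the last holds). Time passes only in rows, so rows that do not move let the fingers close. It gives the time, the measured TCP pose, the force and the opening at its end, in the units of the state.
- read_state(): the state, without advancing time (a new reading comes with each control period).
- camera(name): name is "scene" or "top" or "wrist"; returns a dict with "image" (420x560x3 uint8, red, green, blue), "K" (3x3 intrinsics, pixels), "rvec" (rotation vector, rad) and "tvec" (3), from world to camera coordinates, as OpenCV has them. Camera axes: x right, y down, z forward; pixel columns grow to the right and rows downward; lengths in mm; the calibration is good to about 2 mm. A picture is of the moment at which its call begins. There is no depth.
- sign_off(): hands the job in, once; it reports no verdict.
Trained networks look in a picture, given as the dict that the camera call returned (one of the last four; its "shot" number tells which), for a name from the list of things; names that differ only in an ending like _2 or _b are one class to them, and where a whole thing is asked for, a point or a joint stands for the part that bears it (a point fixed in the world has none). Each returns a list of dicts, best first, with "conf" (0 to 1); they miss things now and then, are a little off and sometimes report something else, mostly with a low value. They report only what shows in the picture. A call takes as long as a camera call. They do not tell look-alikes from the thing itself.
- recognise(picture, name): "centre" ([x, y, z] in mm, in the coordinates of the camera as it stood for that picture, good to about 4 mm: the middle of the surface that is visible of it).
- regions_of(picture, name): "mask" (420x560 bool, what is visible of it).
The state is a dict: "clock": time; "joints": joint angles; "qd": joint speeds; "effort": joint torques, N m; "eef_pos": TCP position; "eef_rot": TCP orientation; "wrist_force": force on the tool from outside, world axes, zero at the start; "moment": the same for the moment, N m; "finger_gap": finger opening in mm.
Only numpy, scipy, OpenCV 4.12 (cv2) and the standard library are available. Lean on these libraries where they do the work, as an engineer would, in place of code of your own. Each camera call takes 0.05 s, during which the arm holds its last target.

## Working session

There is one attempt and no reset: what is moved stays moved. The work goes in short steps, Python scripts to look and compute and a tool call to move; the robot and the scene stay as the last step left them, time stands still between calls to the robot, and variables do not carry over. Pictures are saved under pics/ and viewed, and the job is handed in when it is done.

Besides the shell and the picture viewer there is one more tool, called as name(argument=value, ...), one argument or row to a line, values as JSON. jog_arm: Moves the arm, as the interface text tells. Its arguments: {"type":"object","properties":{"increments":{"type":"array"},"squeeze":{"type":"number"}},"required":["increments"]}

```bash
ls && mkdir -p pics && python3 - <<'E'
from cell import *
import cv2
print(read_state())
for n in ["scene","top","wrist"]:
    c=camera(n); cv2.imwrite(f"pics/{n}0.png",c["image"][:,:,::-1]); print(n,c["K"],c["rvec"],c["tvec"],c["shot"])
E
```

```text
pics
{'clock': 0.0, 'joints': array([ 1.14841145e+00,  3.00443405e-01,  1.52162126e+00,  9.63080606e-07,
        1.32068733e+00, -6.65959314e-02]), 'qd': array([ 0.00021401,  0.00017364,  0.00030199,  0.0002746 ,  0.00018176,
       -0.0003589 ]), 'effort': array([ 2.54308634e-04, -5.31803405e+01, -3.52740884e+01,  7.08354078e-02,
        2.43672665e-02, -8.86278963e-05]), 'eef_pos': array([191.47892587, 515.32521268, 226.88450911]), 'eef_rot': array([-3.14043594e+00, -7.80814092e-05,  2.78580342e+00]), 'wrist_force': array([-0.28171434, -0.31106731,  0.22729865]), 'moment': array([-0.01526764, -0.00364858, -0.01718258]), 'finger_gap': 93.86078950221943}
scene [[449.06573236   0.         280.54270894]
 [  0.         449.06573236 218.81848012]
 [  0.           0.           1.        ]] [ 2.28288536 -0.90453771  0.3136568 ] [-459.86123565  315.00901078 1073.2848154 ] 1
top [[429.84832425   0.         285.81398123]
 [  0.         429.84832425 213.51584964]
 [  0.           0.           1.        ]] [ 2.13249645 -2.17286714  0.13448534] [ -93.90589704  555.23122686 1204.54908006] 2
wrist [[326.88286104   0.         278.17231646]
 [  0.         326.88286104 208.21752233]
 [  0.           0.           1.        ]] [-2.41634596 -1.68013358 -0.19618767] [-550.15084784  -24.095471    388.88151193] 3
```

View pics/scene0.png

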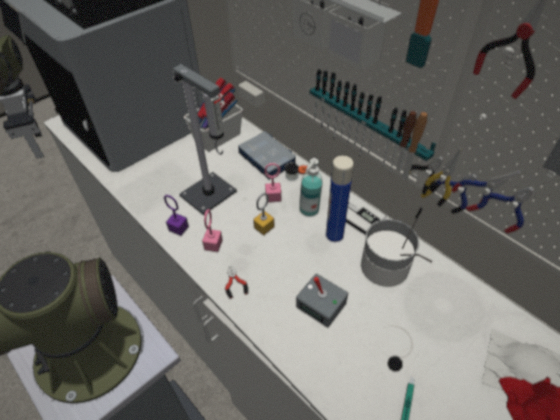

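View pics/top0.png

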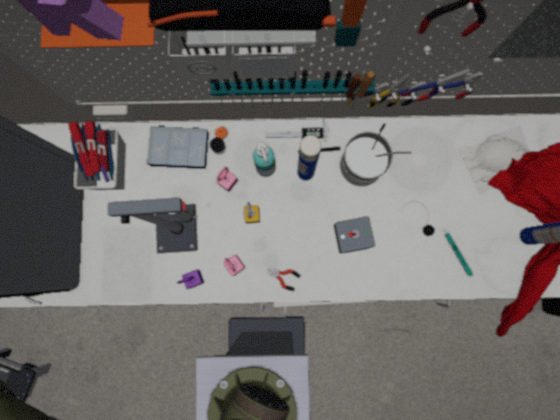

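View pics/wrist0.png

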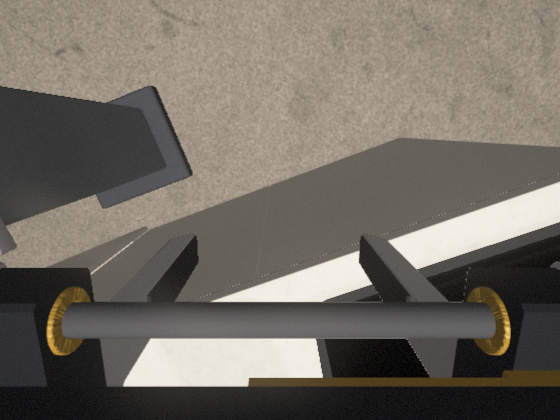

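The yellow weight is at about (264,222) in the scene view and (251,212) in the top view. The scale stand is at (205,150) in the scene view, and the switch box is at (322,298) in scene and (354,235) in top. Next I'll zoom in and run the networks.

```bash
cat > h.py <<'E'
from cell import *
import cv2, numpy as np
def RT(c): return cv2.Rodrigues(np.array(c["rvec"],float))[0], np.array(c["tvec"],float).reshape(3)
def proj(c,P):
    p,_=cv2.projectPoints(np.array(P,float).reshape(-1,1,3),np.array(c["rvec"],float),np.array(c["tvec"],float),np.array(c["K"]),None); return p.reshape(-1,2)
def w(c,p): R,t=RT(c); return R.T@(np.array(p)-t)
def onz(c,uv,z):
    R,t=RT(c); C=-R.T@t; d=R.T@np.linalg.inv(c["K"])@np.array([uv[0],uv[1],1.]); return C+d*(z-C[2])/d[2]
def tri(c1,u1,c2,u2):
    A=[];b=[]
    for c,u in((c1,u1),(c2,u2)):
        R,t=RT(c);C=-R.T@t; d=R.T@np.linalg.inv(c["K"])@np.array([u[0],u[1],1.]); d/=np.linalg.norm(d); M=np.eye(3)-np.outer(d,d); A.append(M);b.append(M@C)
    P=np.linalg.solve(A[0]+A[1],b[0]+b[1]); return P
def crop(c,u0,v0,u1,v1,s,name):
    cv2.imwrite(name,cv2.resize(c["image"][v0:v1,u0:u1,::-1],None,fx=s,fy=s,interpolation=cv2.INTER_CUBIC))
E
python3 - <<'E'
from h import *
np.set_printoptions(precision=1,suppress=True)
for n in ["scene","top"]:
    c=camera(n)
    for k in ["check_weight","weight_block","weight_eye","hook_seat","scale_hook","scale_stand","switch_tip","switch_pivot","hold_switch","switch_box","pump_bottle","blue_can","flush_cutter"]:
        try: r=recognise(c,k)
        except Exception as e: print(n,k,e); continue
        for d in r[:5]:
            P=w(c,d["centre"]); print(n,k,round(d["conf"],2),P,proj(c,P)[0])
    if n=="scene":
        crop(c,150,60,290,260,3.5 and 3,"pics/s_a.png"); crop(c,210,180,370,330,4,"pics/s_b.png")
    else:
        crop(c,100,140,300,300,4,"pics/t_a.png"); crop(c,220,130,390,300,3,"pics/t_b.png")
E
```

```text
scene check_weight 0.95 [409.   40.   45.4] [212.2 236.7]
scene check_weight 0.81 [550.5  -9.   45. ] [262.5 219.6]
scene check_weight 0.7 [382.5 -97.   12.3] [237.3 279.5]
scene check_weight 0.64 [371.  158.8  49.4] [176.  219.3]
scene weight_block 0.93 [550.5 -11.8  45.2] [263.2 220.1]
scene weight_block 0.79 [650.9  56.3  44. ] [273.3 190.4]
scene weight_block 0.69 [367.4 158.2  45.6] [175.3 221. ]
scene weight_block 0.67 [406.8  33.1  47.5] [213.  238.1]
scene weight_eye 0.8 [653.9  62.1  48.1] [272.7 188. ]
scene weight_eye 0.76 [373.9 158.4  44.2] [177.2 220.1]
scene weight_eye 0.72 [549.4 -10.1  45.6] [262.5 219.9]
scene weight_eye 0.72 [406.2  38.8  47.8] [211.5 237. ]
scene weight_eye 0.54 [527.6 124.5 251.2] [218.4 144.8]
scene hook_seat 0.58 [522.9 124.9 248.9] [217.  146.2]
scene scale_hook 0.58 [527.9 126.  247.5] [218.4 145.6]
scene scale_stand 0.73 [515.6 204.  266.8] [195.8 128.3]
scene switch_tip 0.45 [ 487.6 -288.3  100.2] [319.2 282.8]
scene switch_pivot 0.64 [687.8 -58.2 103.6] [309.6 190.1]
scene switch_pivot 0.61 [ 477.8 -303.    58.9] [319.9 298.2]
scene switch
[... 631 characters left out ...]
.74 [375.4 156.4  48.2] [194.  277.6]
top weight_block 0.57 [547.7  -9.1  48.5] [252.5 215.5]
top weight_eye 0.77 [408.7  45.9  43.8] [233.5 264.9]
top weight_eye 0.73 [652.6  66.3  46.3] [226.2 180.1]
top weight_eye 0.69 [371.6 159.7  46.7] [192.9 279. ]
top weight_eye 0.55 [553.   -5.8  44.7] [251.4 213.9]
top scale_stand 0.58 [512.1 197.1 284.5] [154.6 219.9]
top switch_tip 0.31 [548.5  -8.8  44.6] [252.5 215.4]
top switch_pivot 0.74 [ 483.4 -295.1   61. ] [354.2 235.8]
top switch_box 0.58 [ 482.7 -294.5   58.7] [353.9 236.1]
top pump_bottle 0.85 [686.8 -44.8 130.9] [262.7 160.5]
top blue_can 0.62 [ 667.6 -162.5  254.9] [308.6 154.4]
top flush_cutter 0.82 [378.6 -92.2  11. ] [282.8 274.7]
```

View pics/s_a.png

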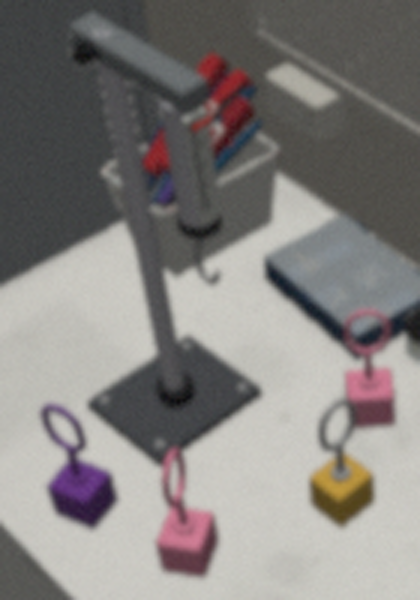

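View pics/s_b.png

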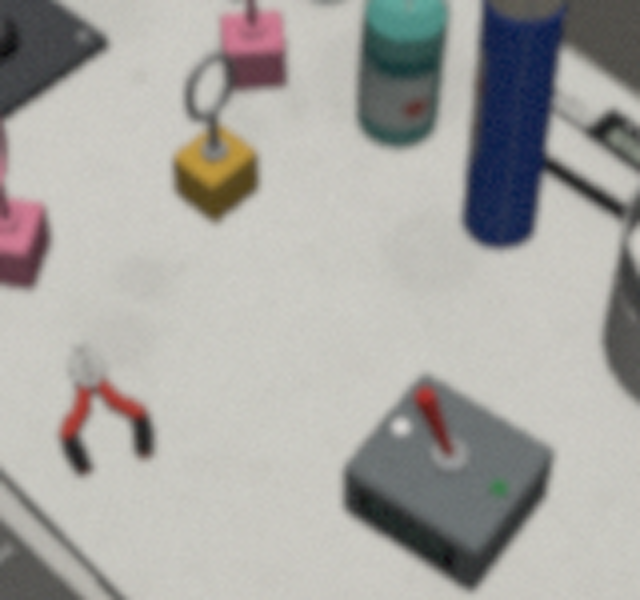

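View pics/t_a.png

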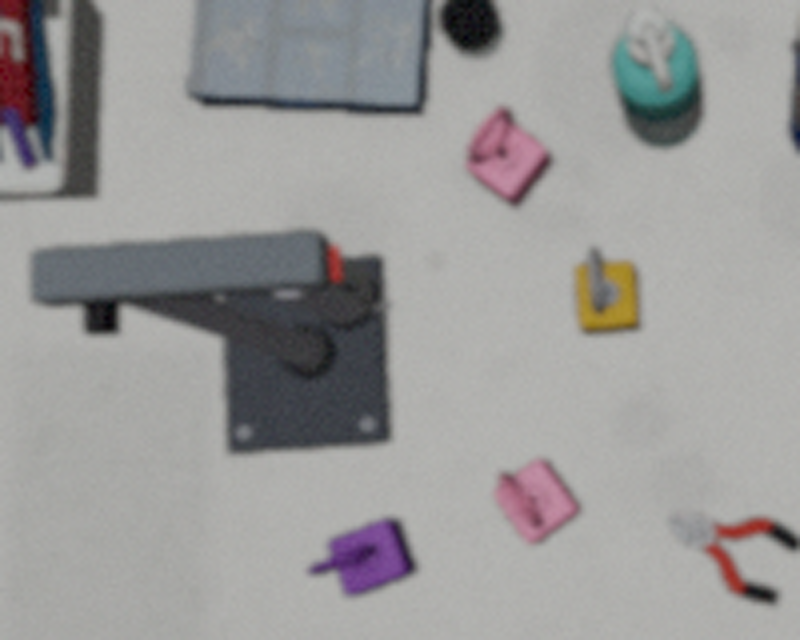

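View pics/t_b.png

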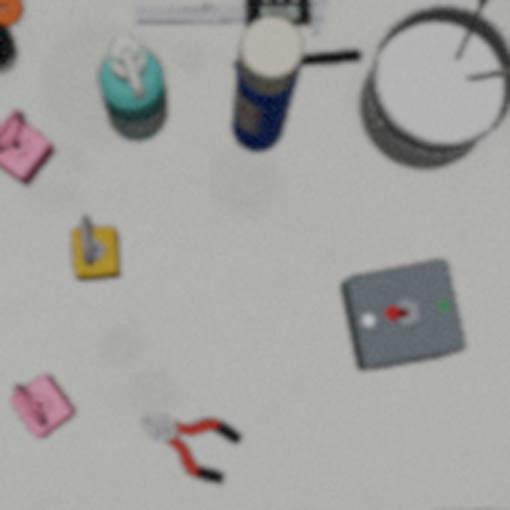

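```bash
python3 - <<'E'
from h import *
from scipy.spatial.transform import Rotation as Ro
np.set_printoptions(precision=3,suppress=True)
c=camera("wrist");s=read_state()
Rt=Ro.from_euler('xyz',s['eef_rot']).as_matrix(); R,t=RT(c)
print("cam in tool",Rt.T@(-R.T@t-s['eef_pos'])); print("cam axes in tool (cols)\n",Rt.T@R.T); print("tool\n",Rt)
s0=camera("scene");tp=camera("top")
for n,c in(("scene",s0),("top",tp)):
    for k in ["weight_block","check_weight"]:
        for r in regions_of(c,k)[:6]:
            m=r["mask"];ys,xs=np.nonzero(m);print(n,k,r["conf"],m.sum(),xs.min(),xs.max(),ys.min(),ys.max(),c["image"][m].mean(0))
    # yellow
    hsv=cv2.cvtColor(c["image"],cv2.COLOR_RGB2HSV)
    m=(hsv[...,0]>15)&(hsv[...,0]<32)&(hsv[...,1]>140); 
    ncc,l,st,ce=cv2.connectedComponentsWithStats(m.astype(np.uint8))
    for i in range(1,ncc):
        if st[i,4]>30: print(n,st[i],ce[i],onz(c,ce[i],40), cv2.minAreaRect(np.argwhere(l==i)[:,::-1].astype(np.float32)))
E
```

```text
cam in tool [  66.582    0.475 -156.538]
cam axes in tool (cols)
 [[ 0.    -0.973 -0.231]
 [ 1.     0.     0.   ]
 [-0.    -0.231  0.973]]
tool
 [[-0.937  0.348  0.   ]
 [ 0.348  0.937  0.   ]
 [ 0.     0.    -1.   ]]
scene weight_block 0.97 458 164 188 194 235 [ 88.561  65.247 102.627]
scene weight_block 0.93 474 202 222 211 251 [148.857 101.475 113.857]
scene weight_block 0.58 285 265 280 164 200 [146.579  94.175 108.877]
scene weight_block 0.55 526 253 274 192 234 [134.125 118.593  85.468]
scene check_weight 0.81 485 202 222 209 251 [147.907 100.262 112.761]
scene check_weight 0.78 449 253 274 193 234 [130.813 113.267  75.448]
scene check_weight 0.77 472 165 188 199 235 [ 91.905  69.331 105.284]
scene check_weight 0.61 403 264 281 163 202 [146.777 101.809 113.687]
scene [426 173  15  13  69] [431.551 179.072] [1036.278 -240.825   40.   ] ((432.50006103515625, 178.00001525878906), (4.949747085571289, 17.677669525146484), 45.0)
scene [444 177   8  21  72] [447.347 188.5  ] [1036.341 -296.988   40.   ] ((448.2030944824219, 187.22708129882812), (6.013449192047119, 20.485374450683594),
[... 318 characters left out ...]
71 136.81 ]
top weight_block 0.84 283 244 259 202 223 [143.777 125.788  76.011]
top weight_block 0.81 303 217 236 167 190 [159.142 110.228 128.03 ]
top check_weight 0.87 326 179 203 269 288 [106.411  72.785 126.865]
top check_weight 0.86 294 223 243 255 275 [167.235 119.956 137.412]
top check_weight 0.66 321 216 236 167 191 [158.056 111.171 128.087]
top check_weight 0.59 281 244 260 203 222 [143.972 126.431  77.477]
top [380  90  11   8  45] [384.6    93.133] [ 908.755 -405.218   40.   ] ((384.8200378417969, 92.76001739501953), (4.599999904632568, 10.399999618530273), 53.13010025024414)
top [245 206  14  16 133] [252.466 214.827] [550.831  -8.393  40.   ] ((251.5, 213.5), (15.0, 13.0), 90.0)
```

```bash
cat > plan.py <<'E'
from h import *
from scipy.spatial.transform import Rotation as Ro, Slerp
np.set_printoptions(precision=1,suppress=True)
def tool(yawdeg,lean):   # tool y = world x rotated by yaw; lean: fingers toward tool +x
    b=Ro.from_matrix(np.array([[0,1,0],[1,0,0],[0,0,-1]]).T.astype(float)) # cols: x=(0,1,0), y=(1,0,0), z=(0,0,-1)
    return Ro.from_euler('z',yawdeg,degrees=True)*b*Ro.from_euler('y',lean,degrees=True)
def plan(p0,R0,segs,grip):
    """segs: list of (pos,R,n). prints rows"""
    p=np.array(p0,float);R=R0;rows=[]
    for (q,Q,n) in segs:
        q=np.array(q,float);ps=p.copy();Rs=R;sl=Slerp([0,1],Ro.concatenate([Rs,Q]))
        for i in range(1,n+1):
            a=i/n; tp=ps+(q-ps)*a; tR=sl(a)
            d=np.round(R.inv().apply(tp-p)/10,2); wv=np.round(np.degrees((R.inv()*tR).as_rotvec()),1)
            rows.append(list(map(float,d))+list(map(float,wv))+[grip])
            p=p+R.apply(d*10); R=R*Ro.from_rotvec(np.radians(wv))
    print(len(rows),"[" + ",".join("["+",".join("%g"%v for v in r)+"]" for r in rows)+"]"); print("end",p,R.apply([0,0,1]),R.apply([0,1,0])); return p,R
def now():
    s=read_state(); return s['eef_pos'],Ro.from_euler('xyz',s['eef_rot'])
E
python3 - <<'E'
from plan import *
p,R=now(); print(R.as_matrix(), tool(0,0).as_matrix())
plan(p,R,[([330,220,300],tool(30,0),9),([540,-110,300],tool(0,40),11)],9.4)
E
```

```text
[[-0.9  0.3 -0. ]
 [ 0.3  0.9 -0. ]
 [ 0.  -0.  -1. ]] [[ 0.  1.  0.]
 [ 1.  0.  0.]
 [ 0.  0. -1.]]
20 [[-2.59,-2.54,-0.81,-0,0,4.4,9.4],[-2.77,-2.34,-0.8,-0,0,4.4,9.4],[-2.94,-2.12,-0.81,-0,0,4.4,9.4],[-3.1,-1.88,-0.8,-0,0,4.4,9.4],[-3.23,-1.64,-0.81,-0,0,4.4,9.4],[-3.35,-1.39,-0.81,-0,0,4.4,9.4],[-3.45,-1.13,-0.8,-0,0,4.4,9.4],[-3.52,-0.86,-0.81,-0,0,4.4,9.4],[-3.58,-0.58,-0.8,-0,0,4.4,9.4],[-3.55,0.15,-0,-1,3.6,2.6,9.4],[-3.54,0.32,-0.22,-0.9,3.5,2.6,9.4],[-3.49,0.48,-0.43,-1,3.6,2.6,9.4],[-3.44,0.64,-0.63,-0.9,3.5,2.7,9.4],[-3.36,0.82,-0.84,-1,3.6,2.6,9.4],[-3.26,0.99,-1.02,-0.9,3.5,2.6,9.4],[-3.14,1.15,-1.2,-1,3.6,2.6,9.4],[-3.01,1.31,-1.38,-0.9,3.5,2.6,9.4],[-2.86,1.46,-1.53,-1,3.6,2.6,9.4],[-2.68,1.62,-1.68,-0.9,3.5,2.7,9.4],[-2.5,1.77,-1.81,-1,3.6,2.6,9.4]]
end [ 540. -110.  300.] [ 0.   0.6 -0.8] [ 1. -0. -0.]
```

jog_arm(
  increments=[
    [-2.59,-2.54,-0.81,0,0,4.4,9.4],
    [-2.77,-2.34,-0.8,0,0,4.4,9.4],
    [-2.94,-2.12,-0.81,0,0,4.4,9.4],
    [-3.1,-1.88,-0.8,0,0,4.4,9.4],
    [-3.23,-1.64,-0.81,0,0,4.4,9.4],
    [-3.35,-1.39,-0.81,0,0,4.4,9.4],
    [-3.45,-1.13,-0.8,0,0,4.4,9.4],
    [-3.52,-0.86,-0.81,0,0,4.4,9.4],
    [-3.58,-0.58,-0.8,0,0,4.4,9.4],
    [-3.55,0.15,0,-1,3.6,2.6,9.4],
    [-3.54,0.32,-0.22,-0.9,3.5,2.6,9.4],
    [-3.49,0.48,-0.43,-1,3.6,2.6,9.4],
    [-3.44,0.64,-0.63,-0.9,3.5,2.7,9.4],
    [-3.36,0.82,-0.84,-1,3.6,2.6,9.4],
    [-3.26,0.99,-1.02,-0.9,3.5,2.6,9.4],
    [-3.14,1.15,-1.2,-1,3.6,2.6,9.4],
    [-3.01,1.31,-1.38,-0.9,3.5,2.6,9.4],
    [-2.86,1.46,-1.53,-1,3.6,2.6,9.4],
    [-2.68,1.62,-1.68,-0.9,3.5,2.7,9.4],
    [-2.5,1.77,-1.81,-1,3.6,2.6,9.4],
  ],
)

```text
clock: 4.4
eef_pos: [540.6, -111.1, 300.0]
eef_rot: [-3.141, -0.701, 1.568]
wrist_force: [0.4, 0.3, -0.1]
finger_gap: 94.2
```

```bash
python3 - <<'E'
from plan import *
print(read_state()['joints'])
c=camera("wrist"); cv2.imwrite("pics/w1.png",c["image"][:,:,::-1])
for k in ["weight_block","weight_eye","hook_seat"]:
    for d in recognise(c,k)[:4]:
        P=w(c,d["centre"]); print(k,round(d["conf"],2),P,proj(c,P)[0])
c=camera("scene"); cv2.imwrite("pics/s1.png",c["image"][:,:,::-1])
E
```

```text
[-0.5  0.4  1.3  0.6  1.8 -0.5]
weight_block 0.85 [408.5  43.3  45.9] [184.9 212. ]
weight_block 0.84 [554.5 -12.   43.4] [288.2 249.3]
weight_block 0.75 [376.9 149.6  42.2] [174.  152.5]
weight_block 0.7 [651.6  60.4  44.6] [354.6 201.4]
weight_eye 0.91 [652.6  59.9  39.5] [354.6 203.3]
weight_eye 0.86 [412.6  39.7  41.8] [188.2 215.5]
weight_eye 0.76 [377.6 150.3  40.5] [174.8 152.8]
weight_eye 0.66 [551.2  -3.4  45.8] [285.8 242.7]
hook_seat 0.7 [528.3 131.2 238.8] [265.2  50.2]
```

View pics/w1.png

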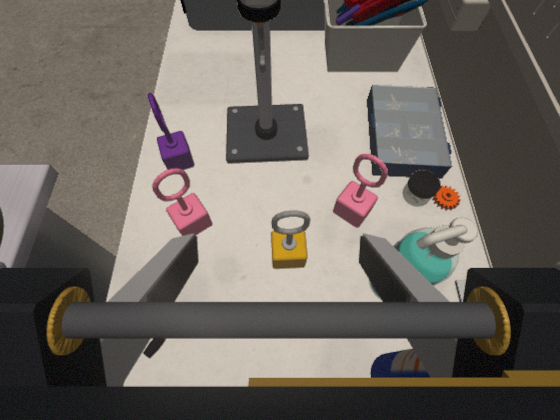

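View pics/s1.png

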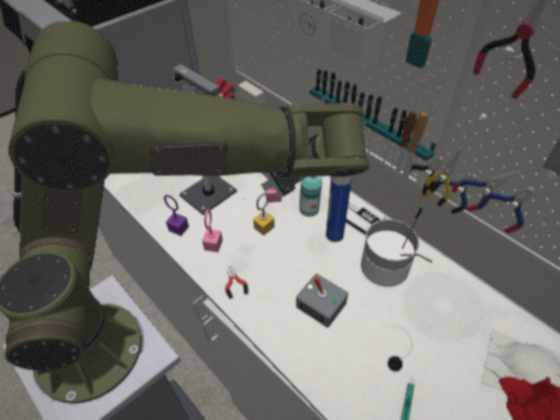

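In the wrist view the yellow weight is at (289,247), with its ring at (291,223) facing the camera. The stand base is at (267,132) and the hook sits just below the tube at the top. I'll zoom in and fit the geometry.

```bash
python3 - <<'E'
from plan import *
c=camera("wrist"); crop(c,250,195,330,280,8,"pics/w1a.png"); crop(c,205,0,325,180,4,"pics/w1b.png")
import pickle; pickle.dump(c,open("c1.pkl","wb"))
E
```

```text
(no output)
```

View pics/w1a.png

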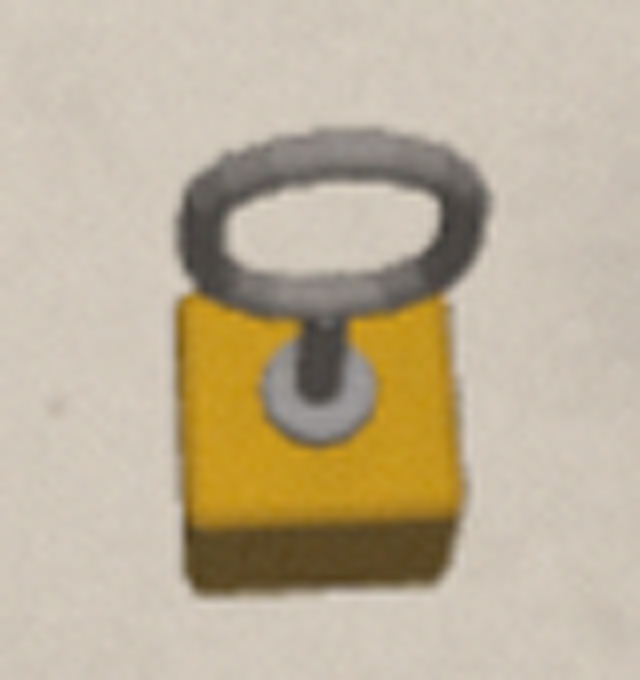

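View pics/w1b.png

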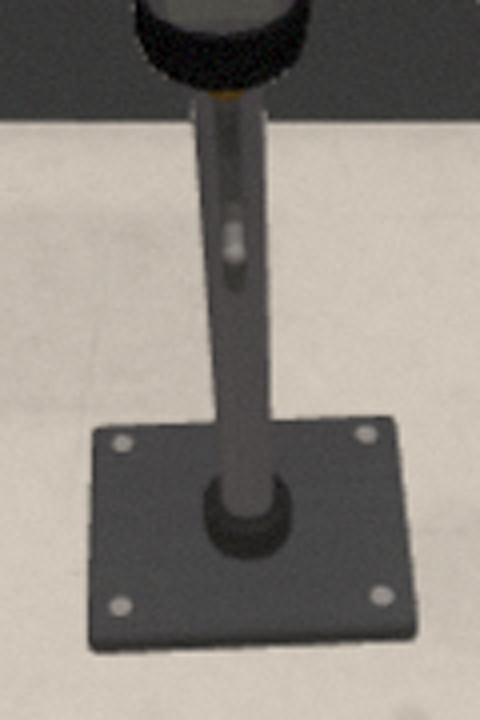

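```bash
python3 - <<'E'
from plan import *
import pickle; c=pickle.load(open("c1.pkl","rb"))
f=lambda x,y:(250+(x+.5)/8-.5,195+(y+.5)/8-.5)
for n,u,z in [("FL",(190,528),45),("FR",(460,515),45),("BL",(182,300),45),("BR",(447,297),45),("fl",(200,595),0),("fr",(440,582),0),("stembase",(320,385),46)]:
    print(n,onz(c,f(*u),z))
g=lambda x,y:(205+(x+.5)/4-.5,(y+.5)/4-.5)
for n,u,z in [("pBL",(97,430),14),("pBR",(396,418),14),("pFR",(412,632),14),("pFL",(92,642),14),("s1",(122,443),15),("s2",(366,434),15),("s3",(382,596),15),("s4",(120,606),15)]:
    print(n,onz(c,g(*u),z))
# hook direction candidates
for u,z in [((233,258),243),((233,215),243),((234,285),225)]: print(u,onz(c,g(*u),z))
E
```

```text
FL [533.6 -27.4  45. ]
FR [578.3 -25.2  45. ]
BL [531.9  13.3  45. ]
BR [577.6  13.9  45. ]
fl [534.7 -25.8   0. ]
fr [578.3 -23.4   0. ]
stembase [555.4  -2.6  46. ]
pBL [450.3 271.1  14. ]
pBR [586.4 278.2  14. ]
pFR [589.  159.7  14. ]
pFL [456.1 154.8  14. ]
s1 [462.3 262.4  15. ]
s2 [572.4 267.6  15. ]
s3 [576.9 177.4  15. ]
s4 [466.8 172.4  15. ]
(233, 258) [525.5 106.5 243. ]
(233, 215) [525.2 121.7 243. ]
(234, 285) [524.7 118.3 225. ]
```

```bash
python3 - <<'E'
from plan import *
c=camera("top"); cv2.imwrite("pics/t2.png",cv2.resize(c["image"][100:320,130:400,::-1],None,fx=2.8,fy=2.6))
crop(c,250,130,340,200,8,"pics/t2b.png")
f=lambda x,y:(220+(x+.5)/3-.5,130+(y+.5)/3-.5)
for n,u in [("bottle front",(135,139)),("bottle L",(110,120)),("bottle R",(166,112)),("can front",(257,150)),("can l",(234,132)),("can r",(282,136))]:
    print(n,onz(c,f(*u),0))
E
```

```text
bottle front [672.8 -42.8   0. ]
bottle L [692.7 -17.9   0. ]
bottle R [699.8 -74.2   0. ]
can front [ 659.2 -164.6    0. ]
can l [ 678. -142.    0.]
can r [ 673.  -189.9    0. ]
```

View pics/t2.png

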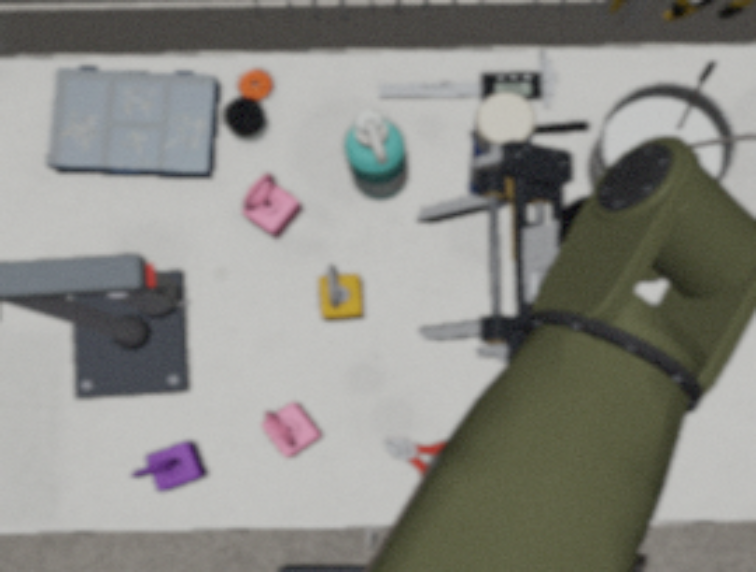

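View pics/t2b.png

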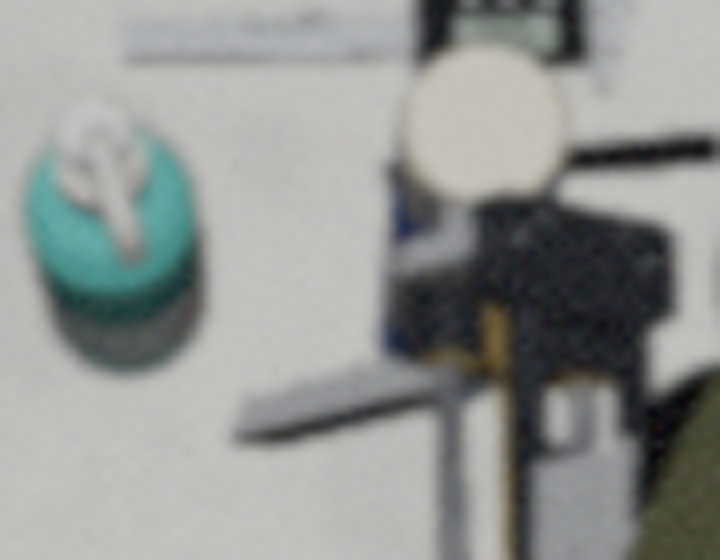

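```bash
python3 - <<'E'
from plan import *
c=camera("top"); c2=camera("scene")
for u,v in [(600,200),(675,150),(685,145),(560,310),(690,395)]:
    U=(130+u/2.8,100+v/2.6)
    print((u,v),[onz(c,U,z) for z in (400,470,540)])
    print([ (proj(c2,onz(c,U,z))[0]) for z in (400,470,540)])
# bowl top rim
for u,v in [(590,160),(735,170),(660,85),(660,240)]:
    U=(130+u/2.8,100+v/2.6); print("bowl",[onz(c,U,z) for z in (0,60)])
print(read_state()['joints'].round(3), proj(c2,[[540,-111,300],[540,-111-.64*300,300+.77*300]]))
E
```

```text
(600, 200) [array([ 579.5, -226.7,  400. ]), array([ 564.5, -217.1,  470. ]), array([ 549.5, -207.5,  540. ])]
[array([335.8, 157.1]), array([329.5, 130.6]), array([322.4, 100.4])]
(675, 150) [array([ 618.8, -283.4,  400. ]), array([ 600.6, -269.2,  470. ]), array([ 582.4, -255. ,  540. ])]
[array([370. , 161.6]), array([362.9, 134.7]), array([354.8, 104.1])]
(685, 145) [array([ 622.8, -290.9,  400. ]), array([ 604.2, -276.1,  470. ]), array([ 585.7, -261.3,  540. ])]
[array([374.2, 162.5]), array([367. , 135.5]), array([358.8, 104.8])]
(560, 310) [array([ 492.7, -194.7,  400. ]), array([ 484.7, -187.7,  470. ]), array([ 476.7, -180.6,  540. ])]
[array([294.1, 169.7]), array([288.6, 142.2]), array([282.4, 111. ])]
(690, 395) [array([ 425. , -285.6,  400. ]), array([ 422.5, -271.2,  470. ]), array([ 420. , -256.9,  540. ])]
[array([302. , 212.2]), array([295.9, 181.2]), array([288.9, 146.3])]
bowl [array([ 712.8, -272.5,    0. ]), array([ 697.6, -264.7,   60. ])]
bowl [array([ 697.8, -427.8,    0. ]), array([ 683.4, -412.6,   60. ])]
bowl [array([ 801. , -351.6,    0. ]), array([ 781.7, -340. ,   60. ])]
bowl [array([ 617.3, -343.8,    0. ]), array([ 606.7, -332.6,   60. ])]
[-0.5  0.4  1.3  0.6  1.8 -0.5] [[283.3 173.9]
 [359.3 131. ]]
```

```bash
python3 - <<'E'
from plan import *
p,R=now(); print(p,R.apply([0,0,1]),R.apply([0,1,0]))
T=tool(2.6,40)
plan(p,R,[([555.3,-7,210],T,5),([555.3,-7,30.],T,7)],9.4)
E
```

```text
[ 539.9 -109.2  300.6] [ 0.   0.6 -0.8] [1. 0. 0.]
12 [[0.4,0.31,2.7,0.3,0,-0.4,9.4],[0.4,0.32,2.7,0.4,0,-0.4,9.4],[0.4,0.35,2.7,0.3,0,-0.4,9.4],[0.39,0.36,2.69,0.3,0,-0.3,9.4],[0.39,0.38,2.7,0.4,0,-0.4,9.4],[-1.65,0,1.97,-0,0,-0,9.4],[-1.65,0,1.97,-0,0,-0,9.4],[-1.66,0.01,1.97,-0,0,-0,9.4],[-1.65,-0,1.97,-0,0,-0,9.4],[-1.65,-0,1.97,-0,0,-0,9.4],[-1.65,0,1.97,-0,0,-0,9.4],[-1.65,0,1.97,-0,0,-0,9.4]]
end [555.3  -6.9  30. ] [-0.   0.6 -0.8] [ 1.  0. -0.]
```

jog_arm(
  increments=[
    [0.4,0.31,2.7,0.3,0,-0.4,9.4],
    [0.4,0.32,2.7,0.4,0,-0.4,9.4],
    [0.4,0.35,2.7,0.3,0,-0.4,9.4],
    [0.39,0.36,2.69,0.3,0,-0.3,9.4],
    [0.39,0.38,2.7,0.4,0,-0.4,9.4],
    [0,0,0,0,0,0,9.4],
    [0,0,0,0,0,0,9.4],
  ],
)

```text
clock: 5.72
eef_pos: [555.6, -8.2, 210.4]
eef_rot: [-3.141, -0.698, 1.615]
wrist_force: [-0.1, -0.4, -0.1]
finger_gap: 94.4
```

```bash
python3 - <<'E'
from plan import *
p,R=now(); print(p,R.apply([0,0,1]),R.apply([0,1,0]))
c=camera("wrist"); cv2.imwrite("pics/w2.png",c["image"][:,:,::-1])
crop(c,230,100,350,260,4,"pics/w2a.png")
import pickle; pickle.dump(c,open("c2.pkl","wb"))
E
```

```text
[555.6  -8.2 210.4] [-0.   0.6 -0.8] [ 1.  0. -0.]
```

View pics/w2.png

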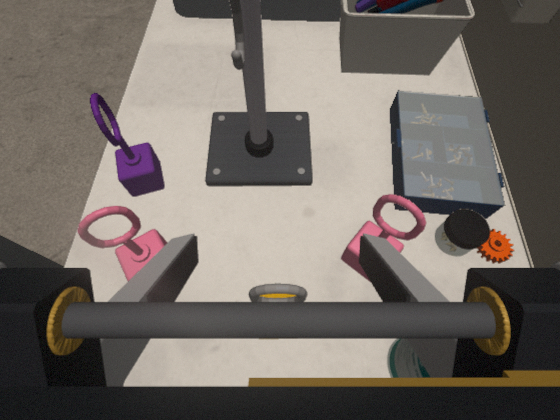

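```bash
python3 - <<'E'
from plan import *
import pickle; c=pickle.load(open("c2.pkl","rb"))
crop(c,200,0,300,100,6,"pics/w2h.png")
p,R=now(); T=tool(2.6,40)
plan(p,R,[([555.3,-7,30.],T,8)],9.4)
E
```

```text
8 [[-1.44,-0,1.74,0,0,-0,9.4],[-1.43,-0.01,1.74,0,0,-0,9.4],[-1.44,-0,1.74,0,0,-0,9.4],[-1.43,-0,1.74,0,0,-0,9.4],[-1.44,-0.01,1.73,0,0,-0.1,9.4],[-1.44,-0,1.74,0,0,0,9.4],[-1.43,-0.01,1.74,0.1,0,0,9.4],[-1.44,-0,1.74,-0,0,0,9.4]]
end [555.3  -7.   30. ] [-0.   0.6 -0.8] [ 1.  0. -0.]
```

View pics/w2h.png

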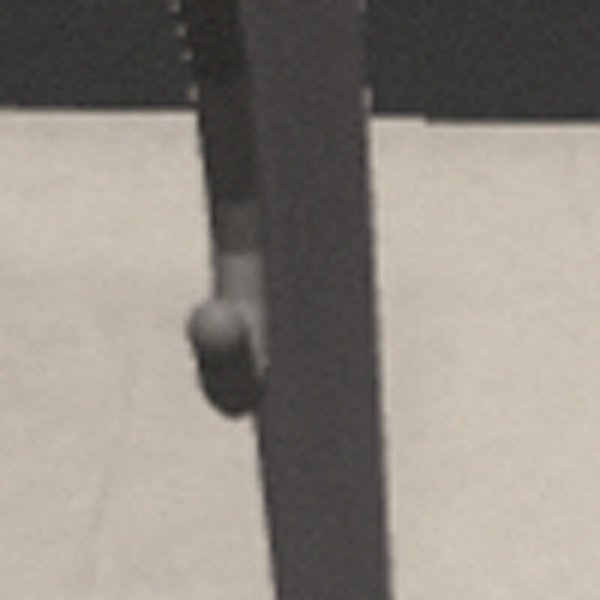

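jog_arm(
  increments=[
    [-1.44,0,1.74,0,0,0,9.4],
    [-1.43,0,1.74,0,0,0,9.4],
    [-1.44,0,1.74,0,0,0,9.4],
    [-1.43,0,1.74,0,0,0,9.4],
    [-1.44,0,1.73,0,0,0,9.4],
    [-1.44,0,1.74,0,0,0,9.4],
    [-1.43,0,1.74,0,0,0,9.4],
    [-1.44,0,1.74,0,0,0,9.4],
    [0,0,0,0,0,0,9.4],
    [0,0,0,0,0,0,9.4],
  ],
)

```text
clock: 7.02
eef_pos: [555.5, -6.4, 29.5]
eef_rot: [-3.141, -0.699, 1.614]
wrist_force: [-0.1, 0.2, 0.8]
finger_gap: 94.2
```

```bash
python3 - <<'E'
from plan import *
import pickle; c=pickle.load(open("c2.pkl","rb"))
print("tip",onz(c,(236.3,53.3),243),onz(c,(236.3,53.3),240))
p,R=now(); print(p,R.apply([0,0,1]),R.apply([0,1,0]))
c=camera("wrist"); cv2.imwrite("pics/w3.png",c["image"][:,:,::-1])
c=camera("scene"); crop(c,220,150,370,260,5,"pics/s3.png")
E
```

```text
tip [526.5 107.8 243. ] [525.8 111.6 240. ]
[555.5  -6.4  29.5] [-0.   0.6 -0.8] [ 1.  0. -0.]
```

View pics/w3.png

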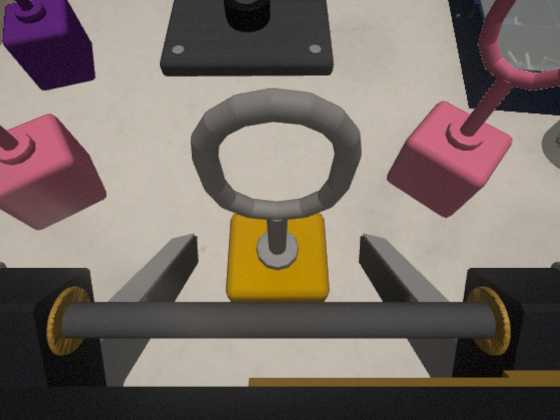

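View pics/s3.png

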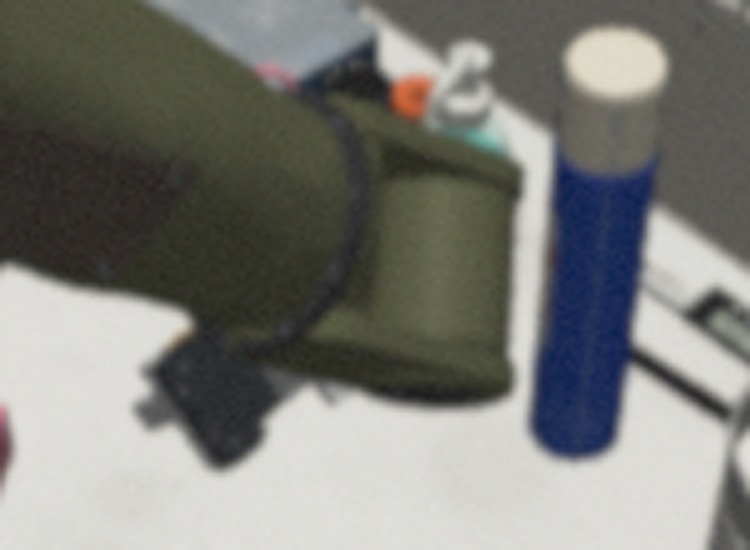

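jog_arm(
  increments=[
    [0,0,0,0,0,0,7],
    [0,0,0,0,0,0,5.5],
    [0,0,0,0,0,0,4],
    [0,0,0,0,0,0,4],
    [0,0,0,0,0,0,4],
    [0,0,0,0,0,0,4],
  ],
  squeeze=40,
)

```text
clock: 7.88
eef_pos: [555.1, -6.3, 29.0]
eef_rot: [-3.14, -0.699, 1.614]
wrist_force: [-0.5, -0.7, -0.7]
finger_gap: 47.9
```

```bash
python3 - <<'E'
from plan import *
p,R=now(); T=tool(2.6,40); print(p)
plan(p,R,[([555.3,-6.5,143],T,8),([527.8,62.4,143],T,6)],4)
E
```

```text
[555.1  -6.3  29. ]
14 [[0.91,0,-1.09,-0,-0,-0,4],[0.92,0,-1.1,-0,-0,-0,4],[0.91,0,-1.09,-0,-0,-0,4],[0.92,0,-1.09,-0,-0,-0.1,4],[0.91,0,-1.1,-0,-0,0,4],[0.92,0,-1.09,-0,-0,0,4],[0.91,0.01,-1.09,-0,-0,-0,4],[0.92,-0,-1.09,-0,-0,-0,4],[0.89,-0.41,0.75,-0,-0,-0,4],[0.9,-0.4,0.75,-0,-0,-0,4],[0.89,-0.41,0.75,-0,-0,-0,4],[0.89,-0.4,0.75,-0,-0,-0,4],[0.9,-0.41,0.75,-0,-0,-0,4],[0.89,-0.41,0.75,-0,-0,-0,4]]
end [527.8  62.4 143. ] [-0.   0.6 -0.8] [ 1.  0. -0.]
```

jog_arm(
  increments=[
    [0.5,0,-0.6,0,0,0,4],
    [0.92,0,-1.1,0,0,0,4],
    [0.91,0,-1.09,0,0,0,4],
    [0.92,0,-1.09,0,0,0,4],
    [0.91,0,-1.1,0,0,0,4],
    [0.92,0,-1.09,0,0,0,4],
    [0.91,0,-1.09,0,0,0,4],
    [0.92,0,-1.09,0,0,0,4],
    [0.41,0,-0.49,0,0,0,4],
    [0.89,-0.41,0.75,0,0,0,4],
    [0.9,-0.4,0.75,0,0,0,4],
    [0.89,-0.41,0.75,0,0,0,4],
    [0.89,-0.4,0.75,0,0,0,4],
    [0.9,-0.41,0.75,0,0,0,4],
    [0.89,-0.41,0.75,0,0,0,4],
    [0,0,0,0,0,0,4],
    [0,0,0,0,0,0,4],
  ],
)

```text
clock: 10.0
eef_pos: [528.0, 62.3, 143.1]
eef_rot: [-3.14, -0.699, 1.614]
wrist_force: [-0.3, -0.7, -3.4]
finger_gap: 48.0
```

```bash
python3 - <<'E'
from plan import *
import pickle
s=read_state(); print(s['eef_pos'],s['wrist_force'],s['finger_gap'])
c=camera("wrist"); cv2.imwrite("pics/w4.png",c["image"][:,:,::-1]); pickle.dump(c,open("c4w.pkl","wb"))
for k in ["weight_eye","hook_seat","weight_block"]:
    for d in recognise(c,k)[:4]:
        P=w(c,d["centre"]); print(k,round(d["conf"],2),P,proj(c,P)[0])
c=camera("scene"); cv2.imwrite("pics/s4.png",c["image"][:,:,::-1]);crop(c,180,100,300,230,5,"pics/s4a.png"); pickle.dump(c,open("c4s.pkl","wb"))
print(proj(c,[[527.8,64,250],[525,124,228],[525.7,110,243]]))
E
```

```text
[528.   62.3 143.1] [-0.3 -0.7 -3.4] 47.97824024010724
weight_eye 0.98 [649.9  68.4 134.9] [505.  267.2]
weight_eye 0.97 [416.8  48.2 137.7] [ 60.9 284.5]
weight_eye 0.95 [527.7  61.4 210.3] [275.1 206.4]
weight_eye 0.67 [374.7 157.4  42.3] [117.7 189.9]
hook_seat 0.6 [522.3 112.8 231.7] [265.8  42.9]
weight_block 0.91 [377.  154.8  46.1] [117.6 190.4]
weight_block 0.78 [530.3  57.5 208.5] [282.4 219.8]
weight_block 0.78 [412.1  48.  140.7] [ 48.3 283.2]
weight_block 0.73 [652.3  68.4 137. ] [512.1 266.1]
[[233.1 156.2]
 [218.8 152.1]
 [221.7 150.2]]
```

View pics/w4.png

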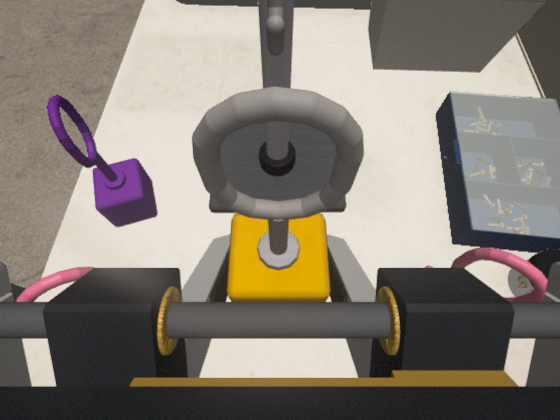

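View pics/s4a.png

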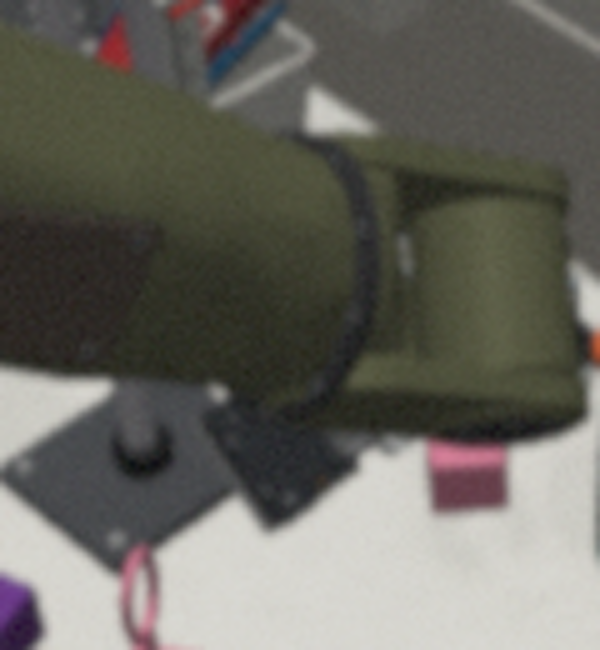

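```bash
python3 - <<'E'
from plan import *
import pickle
c=pickle.load(open("c4w.pkl","rb")); crop(c,240,0,320,100,6,"pics/w4h.png")
E
```

```text
(no output)
```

View pics/w4h.png

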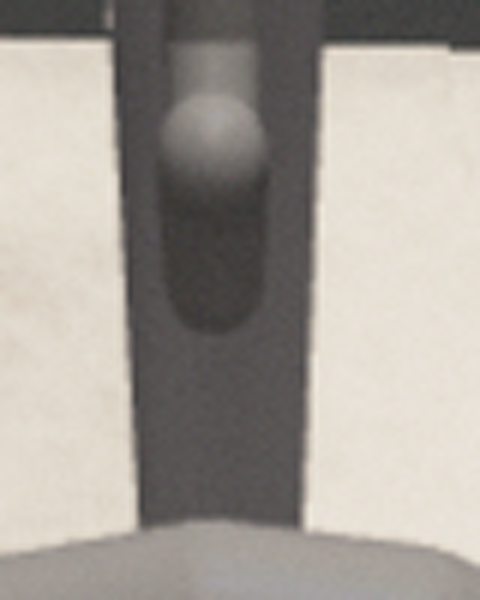

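```bash
python3 - <<'E'
from plan import *
import pickle
c=pickle.load(open("c4w.pkl","rb")); K=c["K"]
def at(u,d): return w(c,d*np.linalg.inv(K)@np.array([u[0],u[1],1.]))
for d in (107,111,115): print("tip",d,at((275,23.7),d))
for z in (240,243): print(onz(c,(275,23.7),z))
c2=pickle.load(open("c2.pkl","rb")); print("tri",tri(c,(275,23.7),c2,(236.3,53.3)))
print("bottom",onz(c,(275,55),222), onz(c,(275,55),225))
R,t=RT(c); print("cam",-R.T@t)
# predicted: eye ring outline given eye top pos, overlay
T=tool(2.6,0); p=np.array([528,62.3,143.1]); 
E=p+np.array([0,1.6,107.2])
def ring(E,r=0):
    # centreline stadium: opening 31x45 +3.5
    hw=15.5+3.5;h=45+7; pts=[]
    for a in np.linspace(0,2*np.pi,80):
        cx,cy=np.cos(a),np.sin(a); straight=(h/2-hw)
        pts.append([cx*hw, straight*np.sign(cy)+cy*hw])
    pts=np.array(pts); th=np.radians(2.6); yd=np.array([np.cos(th),np.sin(th),0])
    return E+np.array([0,0,-22.5])+pts[:,:1]*yd+pts[:,1:]*np.array([0,0,1])
im=c["image"][:,:,::-1].copy()
for q in proj(c,ring(E)): cv2.circle(im,tuple(int(round(v)) for v in q),1,(0,0,255),-1)
blk=proj(c,p+np.array([[sx*24,1.6+sy*22,-6.8+22.5] for sx,sy in((-1,-1),(1,-1),(1,1),(-1,1))]))
cv2.polylines(im,[blk.round().astype(int)],True,(255,0,0),1)
cv2.imwrite("pics/w4o.png",im[60:330,140:420]); cv2.imwrite("pics/w4o.png",cv2.resize(im[70:320,150:410],None,fx=2.4,fy=2.4))
E
```

```text
tip 107 [525.4 114.6 237.4]
tip 111 [525.2 118.4 234.9]
tip 115 [524.9 122.2 232.3]
[525.6 110.8 240. ]
[525.8 106.3 243. ]
tri [525.3 114.1 237.9]
bottom [525.  119.2 222. ] [525.2 115.4 225. ]
cam [531.1  12.9 306. ]
```

View pics/w4o.png

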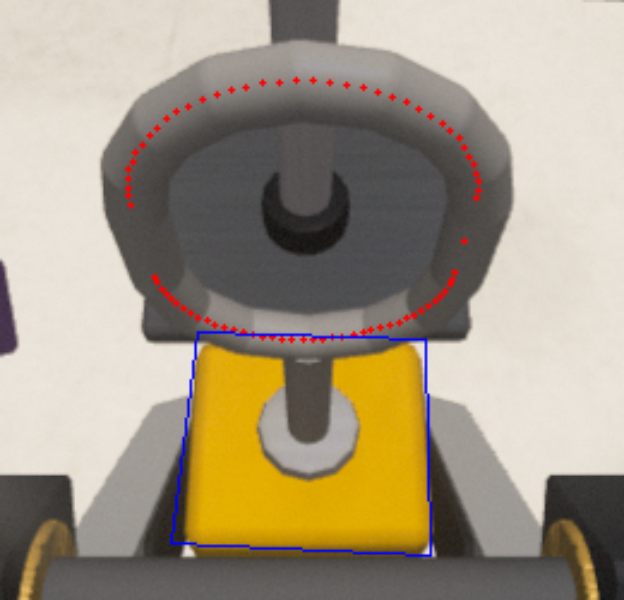

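jog_arm(
  increments=[
    [0.47,0,0.39,0,0,0,4],
    [0.47,0,0.39,0,0,0,4],
    [0.47,0,0.39,0,0,0,4],
    [0.46,0,0.39,0,0,0,4],
    [0.47,0,0.39,0,0,0,4],
    [0.46,0,0.39,0,0,0,4],
    [0,0,0,0,0,0,4],
  ],
)

```text
clock: 11.12
eef_pos: [526.1, 99.3, 143.2]
eef_rot: [-3.14, -0.699, 1.614]
wrist_force: [-0.4, 0.3, -3.1]
finger_gap: 47.4
```

```bash
python3 - <<'E'
from plan import *
import pickle
s=read_state(); print(s['eef_pos'],s['wrist_force'],s['finger_gap'])
c=camera("wrist"); pickle.dump(c,open("c5w.pkl","wb")); cv2.imwrite("pics/w5.png",c["image"][:,:,::-1])
c=camera("scene"); cv2.imwrite("pics/s5.png",c["image"][:,:,::-1])
c=camera("top"); crop(c,120,150,300,300,4,"pics/t5.png")
E
```

```text
[526.1  99.3 143.2] [-0.4  0.3 -3.1] 47.422457969173124
```

View pics/w5.png

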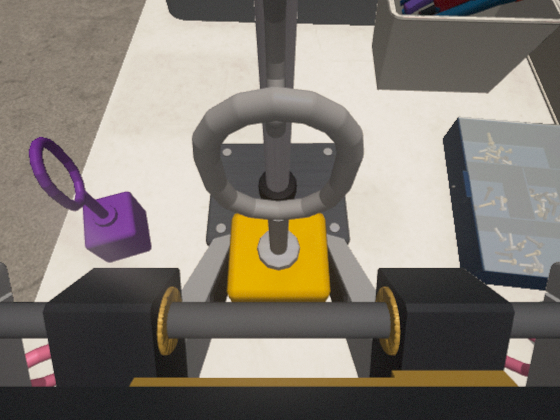

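View pics/t5.png

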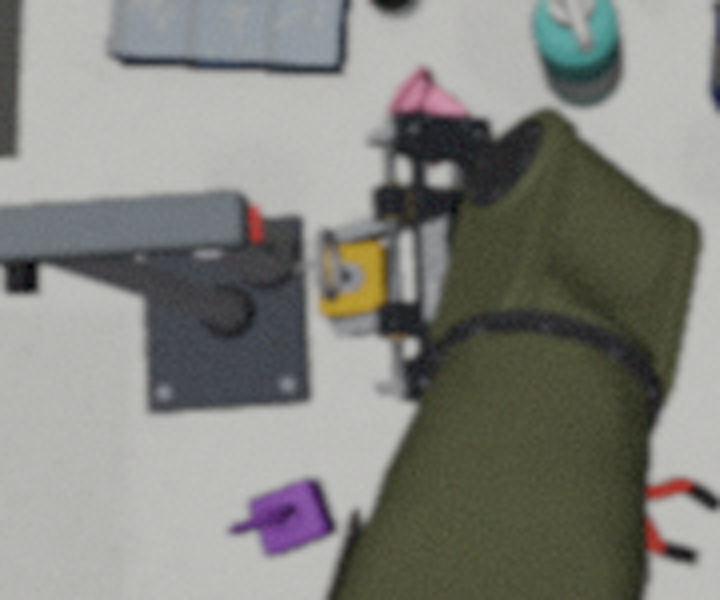

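jog_arm(
  increments=[
    [0.4,0,0.33,0,0,0,4],
    [0.4,0,0.33,0,0,0,4],
    [0.4,0,0.33,0,0,0,4],
    [0.4,0,0.33,0,0,0,4],
    [0.24,0,0.2,0,0,0,4],
    [0,0,0,0,0,0,4],
    [0,0,0,0,0,0,4],
  ],
)

```text
clock: 12.15
eef_pos: [525.2, 122.6, 143.3]
eef_rot: [-3.14, -0.699, 1.613]
wrist_force: [-0.1, 0.1, -2.0]
finger_gap: 47.9
```

```bash
python3 - <<'E'
from plan import *
import pickle
s=read_state(); print(s['eef_pos'],s['wrist_force'],s['moment'],s['finger_gap'])
c=camera("wrist"); pickle.dump(c,open("c6w.pkl","wb")); cv2.imwrite("pics/w6.png",c["image"][:,:,::-1])
c=camera("scene"); crop(c,170,80,300,200,5,"pics/s6.png")
c=camera("top"); crop(c,140,170,260,270,6,"pics/t6.png")
E
```

```text
[525.2 122.6 143.3] [-0.1  0.1 -2. ] [-0.7  0.  -0.1] 47.88158113954613
```

View pics/t6.png

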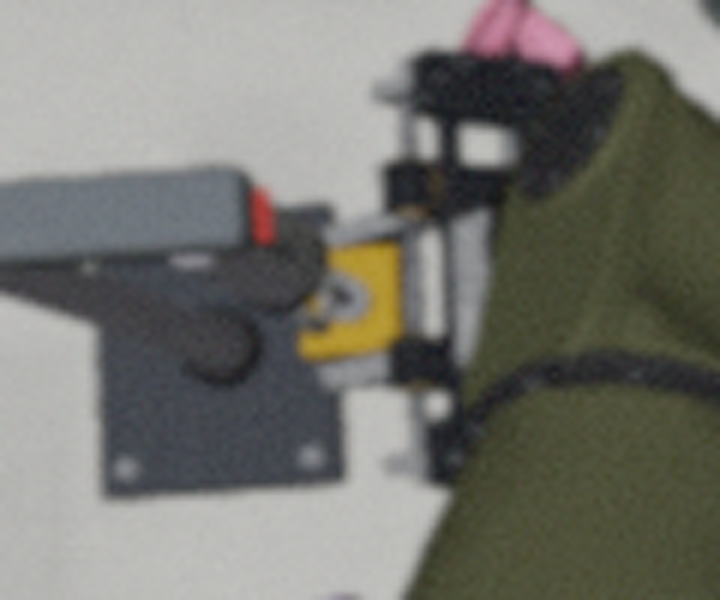

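View pics/s6.png

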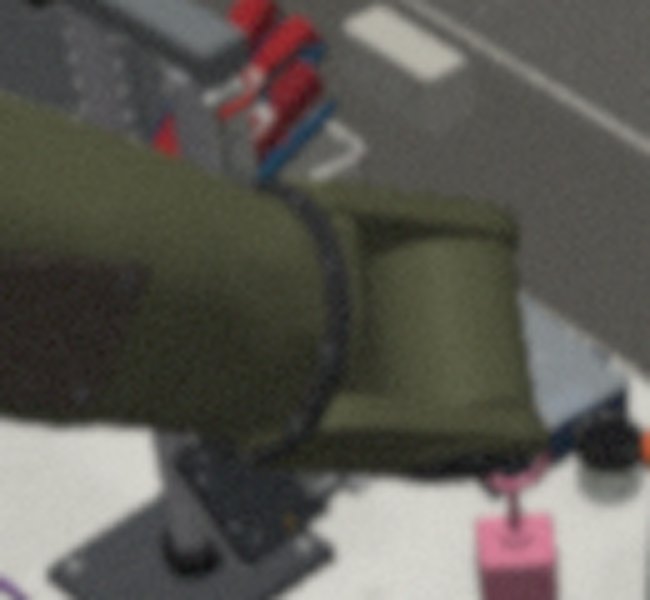

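```bash
python3 - <<'E'
from plan import *
for i in range(4):
    c=camera("wrist"); s=read_state(); print(s['eef_pos'],s['wrist_force'],s['moment'])
E
```

```text
[525.2 122.6 143.3] [ 0.1 -0.5 -3. ] [-0.7  0.   0.1]
[525.2 122.6 143.3] [ 0.1 -0.2 -3. ] [-0.7  0.1  0. ]
[525.2 122.6 143.3] [-0.4  0.5 -2.4] [-0.7  0.  -0. ]
[525.2 122.7 143.3] [-1.   0.2 -3.3] [-0.7  0.   0. ]
```

View pics/w6.png

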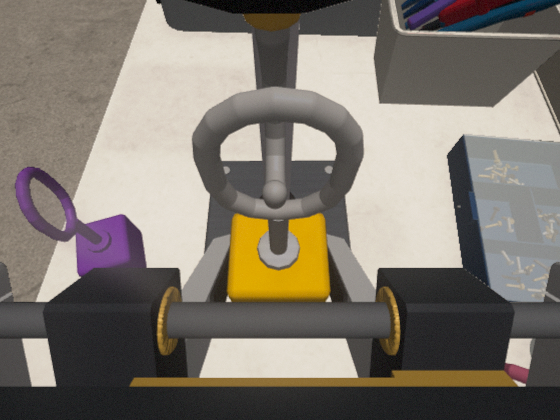

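```bash
python3 - <<'E'
from plan import *
import pickle
c=pickle.load(open("c6w.pkl","rb")); crop(c,180,0,380,240,3,"pics/w6a.png")
for z in (237,240,243): print(onz(c,(275,190),z))
R,t=RT(c); print(-R.T@t)
E
```

```text
[525.6 112.8 237. ]
[525.7 111.1 240. ]
[525.9 109.4 243. ]
[528.3  73.2 306.2]
```

View pics/w6a.png

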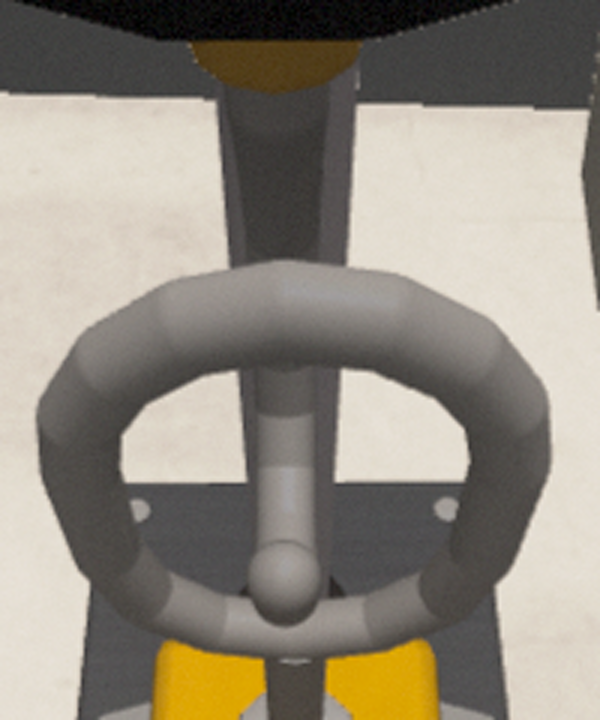

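jog_arm(
  increments=[
    [-0.26,0,0.31,0,0,0,4],
    [-0.26,0,0.31,0,0,0,4],
    [-0.26,0,0.31,0,0,0,4],
    [-0.26,0,0.31,0,0,0,4],
    [-0.19,0,0.23,0,0,0,4],
    [-0.19,0,0.23,0,0,0,4],
    [-0.13,0,0.15,0,0,0,4],
    [-0.13,0,0.15,0,0,0,4],
    [-0.13,0,0.15,0,0,0,4],
    [-0.13,0,0.15,0,0,0,4],
    [-0.13,0,0.15,0,0,0,4],
    [0,0,0,0,0,0,4],
    [0,0,0,0,0,0,4],
  ],
)

```text
clock: 14.12
eef_pos: [525.2, 122.6, 111.4]
eef_rot: [-3.14, -0.699, 1.614]
wrist_force: [0.9, 0.3, -2.4]
finger_gap: 48.0
```

```bash
python3 - <<'E'
from plan import *
for i in range(4):
    c=camera("wrist"); s=read_state(); print(s['clock'],s['eef_pos'],s['wrist_force'],s['moment'])
cv2.imwrite("pics/w7.png",c["image"][:,:,::-1])
E
```

```text
14.175 [525.2 122.6 111.4] [-0.1  0.6 -1.8] [-0.5  0.  -0. ]
14.225 [525.2 122.6 111.4] [ 0.6  1.7 -1.4] [-0.5  0.1 -0. ]
14.275 [525.2 122.6 111.3] [ 0.4  0.8 -1.4] [-0.5  0.   0. ]
14.325 [525.2 122.6 111.4] [-0.1  1.1 -1.3] [-0.5  0.1 -0.1]
```

View pics/w7.png

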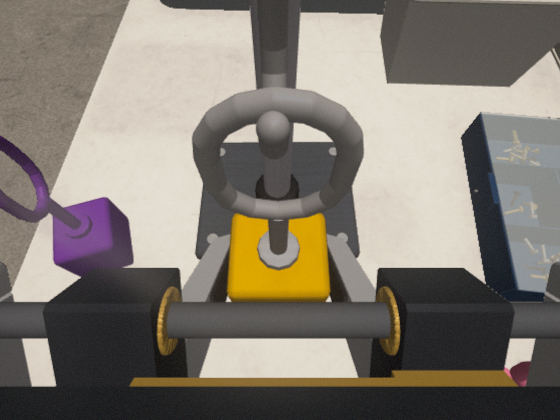

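jog_arm(
  increments=[
    [-0.13,0,0.15,0,0,0,4],
    [-0.13,0,0.15,0,0,0,4],
    [-0.13,0,0.15,0,0,0,4],
    [-0.13,0,0.15,0,0,0,4],
    [-0.13,0,0.15,0,0,0,4],
    [0,0,0,0,0,0,4],
    [0,0,0,0,0,0,4],
  ],
)

```text
clock: 15.2
eef_pos: [525.1, 122.5, 101.4]
eef_rot: [-3.14, -0.699, 1.614]
wrist_force: [-0.2, 1.9, -0.9]
finger_gap: 47.5
```

```bash
python3 - <<'E'
from plan import *
F=[]
for i in range(6):
    c=camera("wrist"); s=read_state(); F.append(np.r_[s['wrist_force'],s['moment']])
print(s['clock'],s['eef_pos'],np.array(F),np.mean(F,0).round(2))
cv2.imwrite("pics/w8.png",c["image"][:,:,::-1])
E
```

```text
15.5 [525.1 122.5 101.4] [[-0.   2.3 -0.2 -0.3  0.1 -0. ]
 [-0.5  1.6 -0.  -0.3 -0.  -0. ]
 [-0.3  2.   0.8 -0.3  0.  -0. ]
 [-0.   2.   0.6 -0.3  0.1 -0. ]
 [-0.2  2.  -0.1 -0.3  0.1  0. ]
 [-1.   2.3 -0.3 -0.3  0.   0. ]] [-0.3  2.   0.1 -0.3  0.  -0. ]
```

View pics/w8.png

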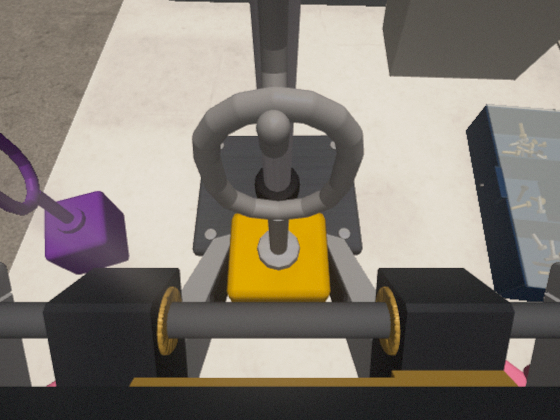

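jog_arm(
  increments=[
    [0.08,0,0.06,0,0,0,4],
    [0.08,0,0.06,0,0,0,4],
    [0.08,0,0.07,0,0,0,4],
    [0,0,0,0,0,0,4],
    [0,0,0,0,0,0,4],
  ],
)

```text
clock: 16.12
eef_pos: [525.0, 125.6, 101.5]
eef_rot: [-3.14, -0.699, 1.614]
wrist_force: [0.3, -2.2, 0.0]
finger_gap: 47.7
```

```bash
python3 - <<'E'
from plan import *
F=[]
for i in range(6):
    c=camera("wrist"); s=read_state(); F.append(np.r_[s['wrist_force'],s['moment']])
print(s['clock'],s['eef_pos'],np.array(F),np.mean(F,0).round(2))
E
```

```text
16.425 [525.  125.5 101.5] [[-0.8 -2.9  0.3 -0.4  0.  -0. ]
 [-0.2 -3.4 -0.1 -0.5  0.1  0. ]
 [ 0.5 -2.6 -0.8 -0.4 -0.   0. ]
 [-0.1 -3.5 -0.4 -0.5  0.  -0. ]
 [ 0.8 -1.8 -0.  -0.4 -0.   0. ]
 [ 0.3 -2.2 -0.4 -0.4  0.   0. ]] [ 0.1 -2.7 -0.2 -0.4  0.  -0. ]
```

jog_arm(
  increments=[
    [-0.06,0,-0.05,0,0,0,4],
    [-0.06,0,-0.05,0,0,0,4],
    [0,0,0,0,0,0,4],
    [0,0,0,0,0,0,4],
  ],
)

```text
clock: 16.92
eef_pos: [525.0, 124.0, 101.4]
eef_rot: [-3.14, -0.699, 1.614]
wrist_force: [-0.2, 0.7, -0.2]
finger_gap: 47.5
```

```bash
python3 - <<'E'
from plan import *
F=[]
for i in range(4):
    c=camera("wrist"); s=read_state(); F.append(np.r_[s['wrist_force'],s['moment']])
print(s['clock'],s['eef_pos'],np.mean(F,0).round(2))
E
```

```text
17.125 [525.  124.  101.4] [-0.7  0.4  0.  -0.4  0.1  0.1]
```

jog_arm(
  increments=[
    [0,0,0,0,0,0,5.0],
    [0,0,0,0,0,0,5.2],
    [0,0,0,0,0,0,5.6],
    [0,0,0,0,0,0,6.5],
    [0,0,0,0,0,0,8],
    [0,0,0,0,0,0,9.4],
    [0,0,0,0,0,0,9.4],
    [0,0,0,0,0,0,9.4],
  ],
  squeeze=10,
)

```text
clock: 18.12
eef_pos: [525.0, 124.0, 101.4]
eef_rot: [-3.139, -0.699, 1.613]
wrist_force: [0.3, 0.9, -0.1]
finger_gap: 93.7
```

```bash
python3 - <<'E'
from plan import *
c=camera("wrist"); s=read_state(); print(s['clock'],s['eef_pos'],s['wrist_force'],s['finger_gap'])
cv2.imwrite("pics/w9.png",c["image"][:,:,::-1])
E
```

```text
18.175 [525.1 124.  101.4] [ 0.4  0.6 -0.5] 93.71807827843132
```

View pics/w9.png

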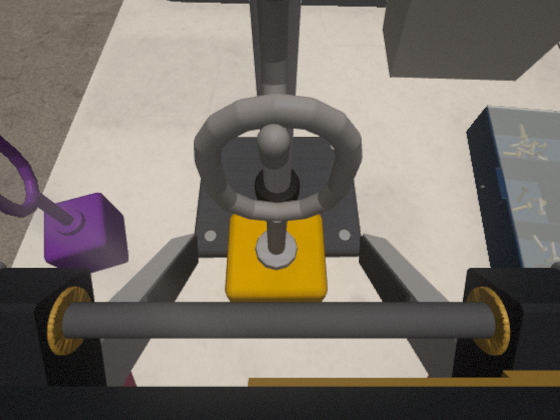

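jog_arm(
  increments=[
    [0,0,-1.0,0,0,0,9.4],
    [0,0,-2.0,0,0,0,9.4],
    [0,0,-2.5,0,0,0,9.4],
    [0,0,-2.5,0,0,0,9.4],
    [0,0,-2.5,0,0,0,9.4],
    [0,0,-2.5,0,0,0,9.4],
    [0,0,-2.5,0,0,0,9.4],
    [0,0,-2.5,0,0,0,9.4],
    [0,0,-2.0,0,0,0,9.4],
    [0,0,0,0,0,0,9.4],
    [0,0,0,0,0,0,9.4],
  ],
)

```text
clock: 19.55
eef_pos: [530.7, -4.6, 254.4]
eef_rot: [-3.139, -0.699, 1.613]
wrist_force: [0.1, 0.2, 0.2]
finger_gap: 93.7
```

```bash
python3 - <<'E'
from plan import *
p,R=now(); print(read_state()['clock'],p)
c=camera("wrist"); cv2.imwrite("pics/w10.png",c["image"][:,:,::-1])
t=camera("top"); s=camera("scene"); cv2.imwrite("pics/s10.png",s["image"][:,:,::-1])
crop(t,320,200,390,265,9,"pics/t10.png"); crop(s,285,265,360,330,9,"pics/s10b.png")
f=lambda x,y:(220+(x+.5)/3-.5,130+(y+.5)/3-.5)
for n,u,z in [("white",(369,320),58),("green",(443,305),58),("tip",(393,314),108),("piv",(407,312),60)]: print(n,onz(t,f(*u),z))
E
```

```text
19.55 [530.7  -4.6 254.4]
white [ 482.7 -263.    58. ]
green [ 495.5 -332.8   58. ]
tip [ 484.1 -278.3  108. ]
piv [ 489.4 -298.5   60. ]
```

View pics/w10.png

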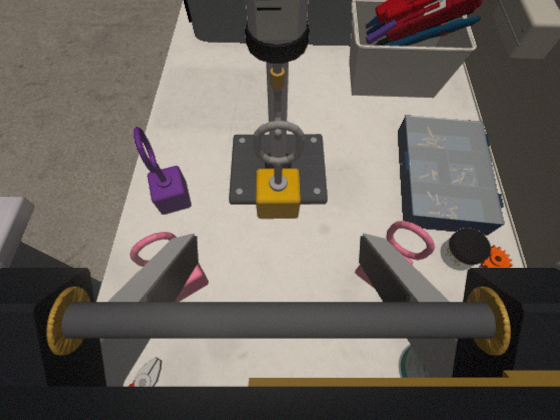

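View pics/t10.png

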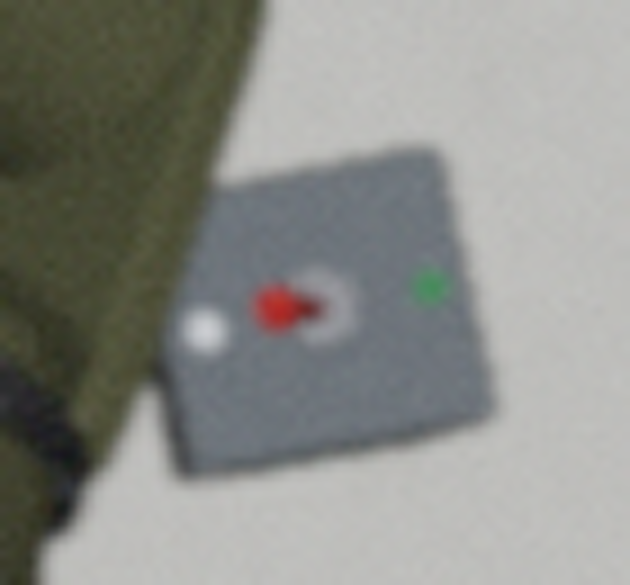

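View pics/s10b.png

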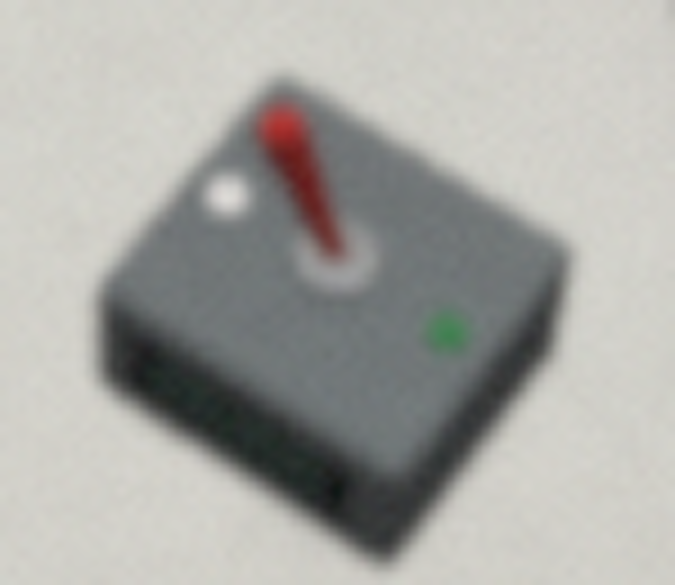

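```bash
python3 - <<'E'
from plan import *
p,R=now(); T=tool(10.4,0); d=np.array([-.18,.984,0]); P=np.array([489,-298,0])
a=P+55*d
plan(p,R,[(a+[0,0,200],T,10)],0)
plan(a+[0,0,200],T,[(a+[0,0,107],T,5)],0)
E
```

```text
10 [[-2.16,-0.62,-1.11,0.3,-4,-0.8,0],[-2.23,-0.66,-0.95,0.2,-4,-0.7,0],[-2.28,-0.69,-0.8,0.3,-4,-0.8,0],[-2.32,-0.72,-0.63,0.3,-4,-0.7,0],[-2.35,-0.75,-0.46,0.2,-4,-0.8,0],[-2.37,-0.79,-0.29,0.3,-4,-0.7,0],[-2.37,-0.82,-0.13,0.2,-4,-0.8,0],[-2.36,-0.85,0.04,0.3,-4,-0.8,0],[-2.34,-0.89,0.21,0.3,-4,-0.7,0],[-2.31,-0.91,0.38,0.2,-4,-0.8,0]]
end [ 479.1 -243.9  200. ] [ 0.  0. -1.] [1.  0.2 0. ]
5 [[0,0,1.86,0,0,0,0],[0,0,1.86,0,0,0,0],[0,0,1.86,0,0,0,0],[0,0,1.86,0,0,0,0],[0,0,1.86,0,0,0,0]]
end [ 479.1 -243.9  107. ] [ 0.  0. -1.] [1.  0.2 0. ]
```

jog_arm(
  increments=[
    [-2.16,-0.62,-1.11,0.3,-4,-0.8,0],
    [-2.23,-0.66,-0.95,0.2,-4,-0.7,0],
    [-2.28,-0.69,-0.8,0.3,-4,-0.8,0],
    [-2.32,-0.72,-0.63,0.3,-4,-0.7,0],
    [-2.35,-0.75,-0.46,0.2,-4,-0.8,0],
    [-2.37,-0.79,-0.29,0.3,-4,-0.7,0],
    [-2.37,-0.82,-0.13,0.2,-4,-0.8,0],
    [-2.36,-0.85,0.04,0.3,-4,-0.8,0],
    [-2.34,-0.89,0.21,0.3,-4,-0.7,0],
    [-2.31,-0.91,0.38,0.2,-4,-0.8,0],
    [0,0,0,0,0,0,0],
    [0,0,0,0,0,0,0],
  ],
)

```text
clock: 21.2
eef_pos: [479.5, -243.5, 200.5]
eef_rot: [3.14, -0.001, 1.752]
wrist_force: [-0.4, -1.0, 0.1]
finger_gap: 0.7
```

```bash
python3 - <<'E'
from plan import *
p,R=now(); print(p,R.apply([0,0,1]),R.apply([0,1,0]))
c=camera("wrist"); cv2.imwrite("pics/w11.png",c["image"][:,:,::-1])
for k in ["switch_tip","switch_pivot"]:
    for d in recognise(c,k)[:2]: P=w(c,d["centre"]); print(k,round(d["conf"],2),P,proj(c,P)[0])
s=camera("scene"); cv2.imwrite("pics/s11.png",s["image"][:,:,::-1])
E
```

```text
[ 479.5 -243.5  200.5] [ 0.  0. -1.] [1.  0.2 0. ]
switch_pivot 0.87 [ 484.8 -265.3   56.3] [278.9 226.7]
```

View pics/w11.png

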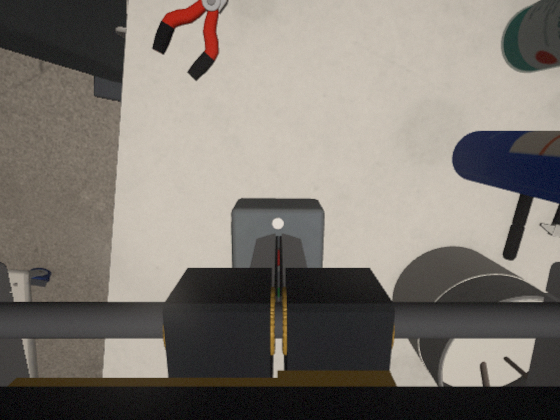

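View pics/s11.png

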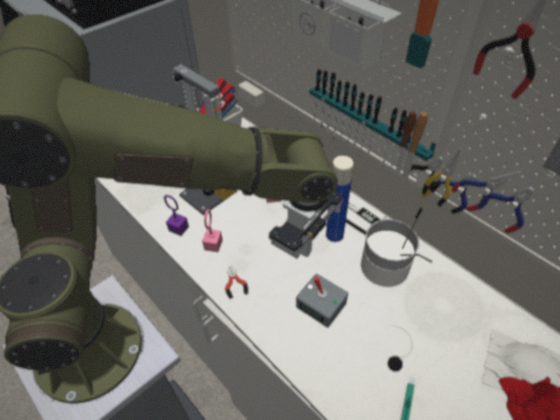

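jog_arm(
  increments=[
    [0,0,1.86,0,0,0,0],
    [0,0,1.86,0,0,0,0],
    [0,0,1.86,0,0,0,0],
    [0,0,1.86,0,0,0,0],
    [0,0,1.86,0,0,0,0],
    [0,0,0,0,0,0,0],
  ],
)

```text
clock: 22.15
eef_pos: [479.0, -243.8, 106.5]
eef_rot: [-3.141, -0.001, 1.752]
wrist_force: [-0.6, 0.5, -0.1]
finger_gap: 0.6
```

```bash
python3 - <<'E'
from plan import *
s=camera("scene"); crop(s,260,220,370,330,6,"pics/s12.png"); t=camera("top"); crop(t,320,190,400,270,7,"pics/t12.png")
print(read_state()['eef_pos'],read_state()['wrist_force'])
E
```

```text
[ 479.7 -244.3  108.1] [ 0.1 -0.1 -0. ]
```

View pics/s12.png

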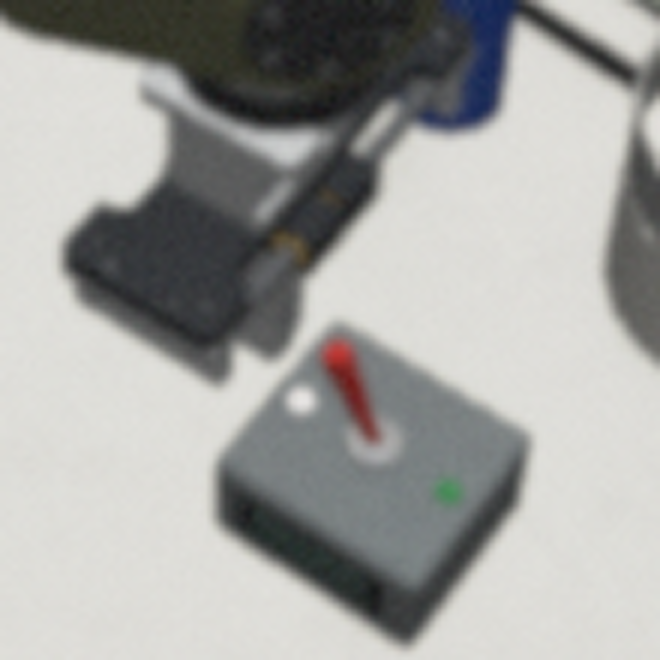

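jog_arm(
  increments=[
    [-0.6,0,0,0,0,0,0],
    [-0.6,0,0,0,0,0,0],
    [-0.6,0,0,0,0,0,0],
    [-0.6,0,0,0,0,0,0],
    [-0.6,0,0,0,0,0,0],
    [-0.6,0,0,0,0,0,0],
    [-0.6,0,0,0,0,0,0],
    [-0.5,0,0,0,0,0,0],
    [0,0,0,0,0,0,0],
  ],
)

```text
clock: 23.38
eef_pos: [487.9, -290.8, 107.4]
eef_rot: [3.14, 0.0, 1.752]
wrist_force: [-0.3, -0.4, 0.3]
finger_gap: 0.5
```

```bash
python3 - <<'E'
from plan import *
s=camera("scene"); crop(s,260,220,370,330,6,"pics/s13.png")
print(read_state()['eef_pos'],read_state()['wrist_force'])
E
```

```text
[ 487.8 -290.5  107.4] [-0.4  0.   0.2]
```

View pics/s13.png

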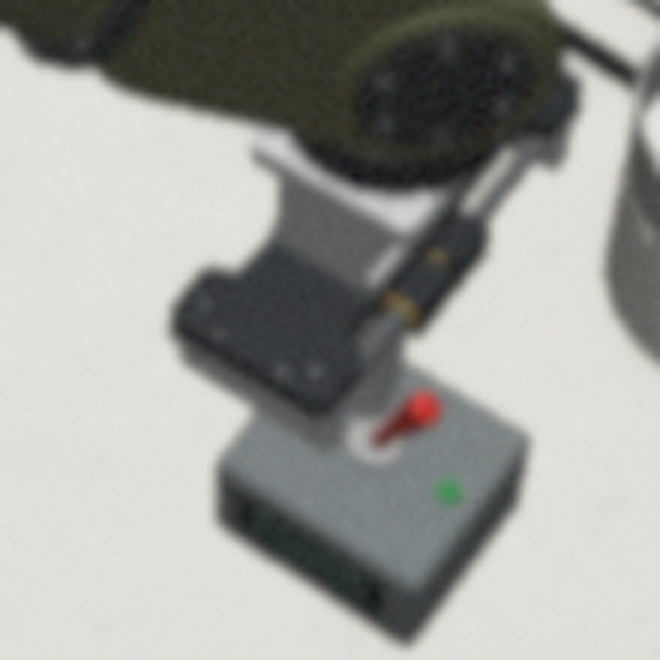

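The bat has snapped over to the green side, with its tip at (425,408) against the pivot at (378,440) in the crop. Next I'll back away and up.

jog_arm(
  increments=[
    [1.5,0,0,0,0,0,0],
    [2,0,-1,0,0,0,0],
    [1,0,-3,0,0,0,0],
    [0,0,-3,0,0,0,0],
    [0,0,-3,0,0,0,0],
    [0,0,-3,0,0,0,0],
    [0,0,0,0,0,0,0],
    [0,0,0,0,0,0,0],
    [0,0,0,0,0,0,0],
  ],
)

```text
clock: 24.55
eef_pos: [479.3, -245.8, 236.3]
eef_rot: [-3.141, -0.001, 1.753]
wrist_force: [-0.5, -0.3, -0.0]
finger_gap: 0.5
```

```bash
python3 - <<'E'
from plan import *
s=camera("scene"); crop(s,260,220,370,330,6,"pics/s14.png"); cv2.imwrite("pics/s14f.png",s["image"][:,:,::-1])
t=camera("top"); cv2.imwrite("pics/t14f.png",t["image"][:,:,::-1])
d=np.array([-.18,.984,0]); P=np.array([489,-298,60.])
for a in (-.42,.3,.42): q=P+55*(-np.sin(a)*d+[0,0,np.cos(a)]); print(a,(proj(s,q)[0]-[260,220])*6)
print(read_state()['eef_pos'],read_state()['wrist_force'],read_state()['clock'])
for k in ["pump_bottle","blue_can","flush_cutter"]:
    for c,n in ((s,"scene"),(t,"top")):
        for r in recognise(c,k)[:1]: print(n,k,w(c,r["centre"]))
E
```

```text
-0.42 [328.8 347.5]
0.3 [411.7 393.6]
0.42 [424.8 404.9]
[ 479.4 -246.   236.6] [-0.3 -0.  -0.7] 24.65
top pump_bottle [689.1 -49.6 131.5]
scene blue_can [ 673.9 -184.3  137.6]
top blue_can [ 666.8 -160.1  252.2]
scene flush_cutter [382.6 -98.3  10.8]
top flush_cutter [381.1 -82.1  14. ]
```

View pics/s14f.png

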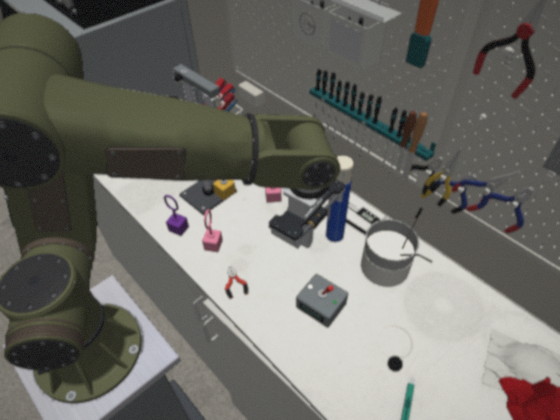

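View pics/t14f.png

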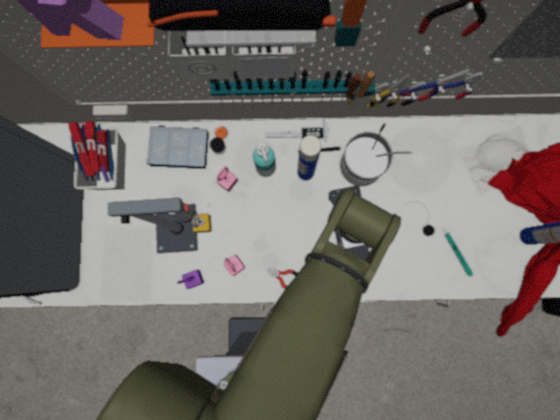

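View pics/s14.png

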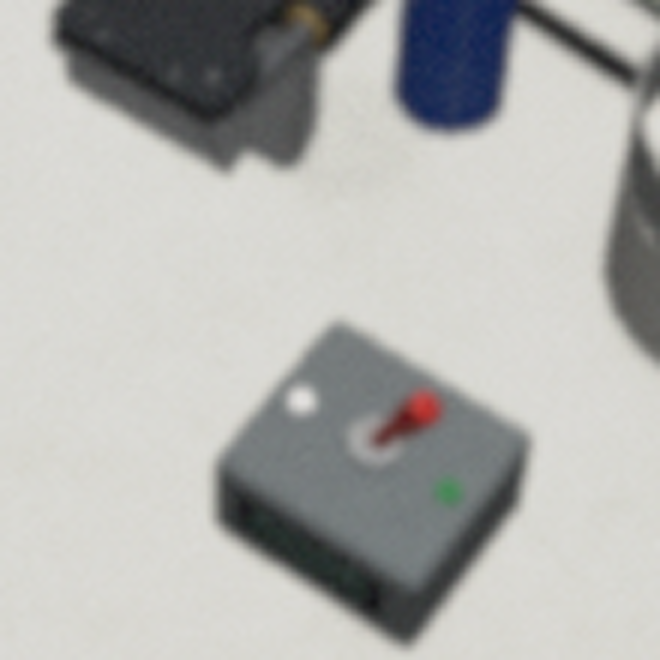

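```bash
python3 - <<'E'
from plan import *
for i in range(8):
    t=camera("top"); hsv=cv2.cvtColor(t["image"],cv2.COLOR_RGB2HSV)
    m=((hsv[...,0]>15)&(hsv[...,0]<32)&(hsv[...,1]>140)); m[:, :180]=0; m[:,230:]=0; m[:200]=0; m[250:]=0
    ys,xs=np.nonzero(m); print(m.sum(),xs.mean().round(2),ys.mean().round(2))
s=camera("scene"); crop(s,180,90,290,210,6,"pics/s15.png"); crop(t,140,180,240,270,7,"pics/t15.png")
print(onz(t,(xs.mean(),ys.mean()),114), proj(t,[[525,124.7,116]]))
E
```

```text
156 203.38 224.15
159 203.22 224.32
157 203.27 224.31
158 203.27 224.38
159 203.27 224.32
157 203.27 224.27
159 203.3 224.36
155 203.32 224.34
[518.  118.3 114. ] [[200.8 221.7]]
```

View pics/t15.png

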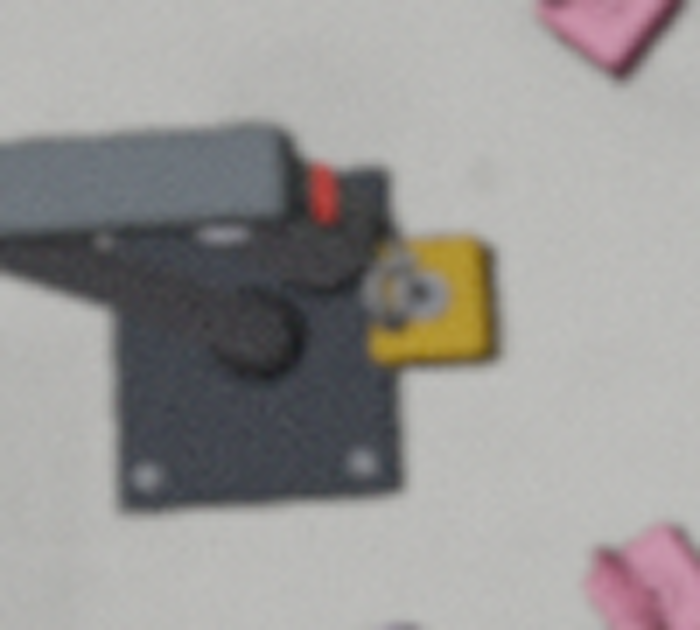

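```bash
python3 -c "
from cell import *
print(sign_off(), read_state()['clock'])"
```

```text
the job is handed in; nothing more can be done
the job is handed in; nothing more can be done
```

The yellow check weight is hanging on the sprung hook, the red toggle is on its green-dot side, and I handed the job in at about 25 s. The sign-off gives no verdict.

- **Hanging:** I gripped the weight with the tool leaning back 40° and passed the eye over the hook tip. I then lowered it slowly until the hook carried the full load and the wrist force was close to zero. By the arm's travel, the hook dipped about 20 mm, well short of the 62 mm limit. While lowering, the eye pushed sideways on the hook by 2 to 3 N. Two small shifts of the arm brought that down to about 0.4 N before I let go.
- **Settling:** At least 4 s passed between letting go and pushing the toggle.
- **Switch:** I pushed the toggle with closed fingers and then backed off. Its tip then appeared within a pixel of where a full lean to the green dot (0.42 rad) should put it.
- **Last checks:** In eight top-camera pictures over 0.4 s the weight looked upright and moved less than about 0.2 pixel. The wrist force was about zero with the arm clear.
- **Bystanders:** Most readings matched the first ones to within about 6 mm. Three were off or missing:
  - The pliers read 10 mm off in the top view, where the arm partly hid them.
  - The can read about 7 mm off in the scene view, where the arm was in front of it.
  - The bottle was found only in the top view.

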